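Stack the specimen stage and hold the sprung shutter half open

ROBOT

A 6-joint arm with a two-finger parallel gripper is mounted at the origin on the work surface. World frame = base frame: x ahead of the robot, y to its left, z up, the work surface at z = 0. Lengths are in mm, angles in degrees, forces in N, time in s.
With the tool pointing down it reaches from about 300 to 850 mm from the base axis. Payload 4.2 kg.
Tool frame: the origin (TCP) lies midway between the tips of the shut fingers; the grasp point (between the pads) lies 19 mm behind it; x points along the fingers, y is the direction in which the jaws open and shut, and the axes are right-handed (so a half turn about x gives the same grasp; the last joint's range is limited). The gripper opens to 91 mm and grips with 3 to 60 N. Pads are 32 mm wide; open, the fingers measure 118 mm over their backs; the gripper's body (76 mm by 178 mm) begins 60 mm behind the grasp point.
Start: joints at [-77.693, 18.312, 89.639, -0, 72.044, -1.146], TCP at [133.775, -559.241, 188.876] pointing down, gripper open.
Joint ranges: [-177.97, 177.97], [-48.28, 115.42], [12.27, 149.76], [-77.06, 257.06], [2.81, 150.46], [-146.56, 146.56]. Speed limits (degrees/s): [147.25, 147.25, 180, 180, 180, 180].

INTERFACE

Orientations are given as [roll, pitch, yaw] about the fixed x, y, z axes, in that order (R = Rz(yaw) Ry(pitch) Rx(roll)).
In Python, from workcell import * gives the robot as it stands.
- The arm moves only by the shell command python3 -m handwheel 'ROWS' [FORCE]. ROWS is a JSON object of lists of equal length, an entry for each row: "gripper": the closure, from 0 (fully open) to 1 (shut); "offset": the shift along the tool's x, y, z in mm, a list of three; "rot": the turn, a rotation vector about the tool's x, y, z in degrees, a list of three. A call has 1 to 5 rows; each row is the pose to reach, as a shift and turn from the pose commanded when the call began, along the tool's axes at that moment; what a row does not reach only later rows make up. A row lasts 1/12 s, in which the tool goes at most 41.7 mm and 7.16 degrees, less where a joint would pass 70% of its speed; a pose out of reach is approached as far as the arm can. A call with a gripper value outside its range is refused whole. The fingers move at their own pace and stop on an object; FORCE is the grip in N (left out, the last holds). Time passes only in rows, so rows that repeat a pose let the fingers close. It gives the time, the measured TCP pose, the force and the opening at its end, in the units of the state.
- state(): the state, without advancing time (a new reading comes with each control period).
- grab_frame(name): name is "scene" or "top"; returns the picture (480x640x3 uint8, red, green, blue); there is no depth.
- camera_params(name): a dict with "fx", "fy", "cx", "cy" (pixels), "k1" (the pictures are not rectified: a ray, as slopes to the right and down, at radius r is drawn at 1 + k1 r^2 times it, then the intrinsics apply), "position" and "attitude" of the camera in the world. Camera axes: x right, y up, looking along -z (the intrinsics and any distortion apply to the point x, -y, -z); pixel columns grow to the right and rows downward; lengths in mm; the calibration is good to about 2 mm. A picture is of the moment at which its call begins. camera_params takes no time and is no camera call.
- job_done(): hands the job in, once; it reports no verdict.
The state is a dict: "time_s": time; "qpos": joint angles; "qvel": joint speeds; "effort": joint torques, N m; "ee_pos": TCP position; "ee_rot": TCP orientation; "force": force on the tool from outside, world axes, zero at the start; "torque": the same for the moment, N m; "gripper_width": finger opening in mm.
Only numpy, scipy, OpenCV 4.12 (cv2) and the standard library are available. Lean on these libraries where they do the work, as an engineer would, in place of code of your own. Each camera call takes 0.05 s, during which the arm holds its last target.

TASK

Load the illuminator's stage for an exposure: lay the white separator sheet squarely on the fixed lower specimen frame, then set the loose upper specimen frame squarely on the sheet, lowering both rather than dropping them and keeping the shutter shut meanwhile. Then slide the sprung shutter by its upright tab to half travel (the long middle mark) and hold it there against its spring with the gripper; the program finishes while still holding it, with the other things on the bench left where they were.

Things in the scene. Friction and masses are not known exactly. Their poses are not given: they have to be found in the camera images.
- illuminator: Fixed cream illuminator box, 150 mm (its x) by 320 mm (its y), flat top 40 mm above the table; origin at the centre of its underside, z up. Towards its -y end stands the stage with the fixed lower specimen frame; on its +y half lies the sprung shutter between two low dark rails (rail tops 50 mm above the table).
- stage_top (a point): Centre of the top face of the fixed lower specimen frame (aluminium frame round a glass pane; 84 mm along x, 46 mm along y), 75 mm above the table and 35 mm above the illuminator's top. Axes parallel to the illuminator's; 90 mm towards -y from the illuminator's origin. The layers are stacked here, long sides along x.
- shutter (a joint): Shutter opening in m: 0 shut (as it starts), 0.05 fully open, 0.025 half travel (the long middle mark beside the track; the dark line across the shutter plate at the tab's foot then meets it). It slides towards the illuminator's +y. A spring closes it again: about 3 N when shut, 7 N at half, 11 N fully open.
- tab_center (a point): Grip point on the shutter's upright steel tab, moving with the shutter; axes parallel to the illuminator's. The tab is 10 mm thick along y (the slide direction), 28 mm wide along x; this point lies 17 mm below the tab's top edge, 73 mm above the table. The tab is free on both sides in y.
- sheet_center (a point): Centre of the loose white separator sheet: plain flat plate 84 mm (x) by 52 mm (y) by 6 mm thick, 50 g or so. It starts flat on one of two identical low grey stands (74 by 38 mm, foot 78 by 42 mm, 25 mm high, centred under it, long side along x), so that its long edges overhang by 7 mm.
- upper_center (a point): Centre (half-way up) of the loose upper specimen frame: aluminium frame round a glass pane, 84 mm (x) by 58 mm (y) by 30 mm high, about 0.25 kg. It starts on the other grey stand, long side along x, with its underside 25 mm above the table.
- specimen_pot: Bystander, to be left alone: grey round specimen pot, 56 mm across, 26 high; origin at the centre of its underside.
- puck: Bystander, to be left alone: brass puck, 25 mm across, 16 high; origin at the centre of its underside.
- marker: Bystander, to be left alone: square marker pen lying down, about 128 x 13 x 12 mm; origin at the centre of its underside.
- oil_bottle: Bystander, to be left alone: small amber bottle, 36 mm across, 70 high; origin at the centre of its underside.
- driver_tray: Bystander, to be left alone: open yellow tray with small screwdrivers, 100 x 140 x 25 mm; origin at the centre of its underside.
- slide_box: Bystander, to be left alone: wooden slide box, 87 x 102 x 36 mm; origin at the centre of its underside.
- mouse: Bystander, to be left alone: black computer mouse, 100 x 60 x 31 mm; origin at the centre of its underside.
Mind the look-alikes: they are no part of the job. Leave any pink look-alike of the part that bears sheet_center alone. There is more than one size of the part that bears upper_center; the job needs the smaller.

How it is judged:
By the outcome, as a careful person would: the job done as asked, in the order asked, and still so for the second after the job is handed in, while the arm keeps its last pose, push and grip.
It also fails if it takes over 70 s, if anything falls off the work surface, if the arm or the gripper's body presses on something with over 40 N, if the wrist force passes 120 N, or if a joint passes its speed limit or range.

## Working session

There is one attempt and no reset: what is moved stays moved. The work goes in short steps, Python scripts to look and compute and a shell command to move; the robot and the scene stay as the last step left them, time stands still between calls to the robot, and variables do not carry over. Pictures are saved under pics/ and viewed, and the job is handed in when it is done.

```bash
ls; mkdir -p pics; python3 - <<'E'
from workcell import *
import cv2
for n in("scene","top"):
    im=grab_frame(n); cv2.imwrite(f"pics/{n}0.png",im[:,:,::-1]); print(n,camera_params(n))
print(state())
E
```

```text
pics
scene {'fx': 488.21422340665583, 'fy': 488.21422340665583, 'cx': 317.3687249946, 'cy': 238.8770022703193, 'k1': -0.05806611506483454, 'position': array([1117.8087063 , -587.93887386,  899.73759028]), 'attitude': array([44.92023685,  0.11180379, 43.24896341])}
top {'fx': 449.24960569897354, 'fy': 449.24960569897354, 'cx': 319.0594081688735, 'cy': 241.50556668267686, 'k1': -0.04847022283809695, 'position': array([424.41564314,  17.9940116 , 958.85624562]), 'attitude': array([ 1.04191546e+01,  3.44530498e-02, -8.99182594e+01])}
{'time_s': 0.1, 'qpos': array([-7.76934631e+01,  1.83457366e+01,  8.96989916e+01, -2.65828300e-03,
        7.20423742e+01, -1.14674211e+00]), 'qvel': array([ 0.04148108, -0.09931495, -0.2665855 ,  0.02961698,  0.18178548,
       -0.09273147]), 'effort': array([-1.40185680e-04, -4.13332772e+01, -2.32510722e+01,  7.28474488e-02,
        4.21892689e-02, -4.57179613e-05]), 'ee_pos': array([ 133.64986578, -558.75783699,  188.1297187 ]), 'ee_rot': array([-89.48460017,  89.91286095, 103.96950039]), 'force': array([ 0.18151239, -0.01570264, -0.30813167]), 'torque': array([0.03781744, 0.01299231, 0.01006922]), 'gripper_width': 91.40434841054909}
```

View pics/scene0.png

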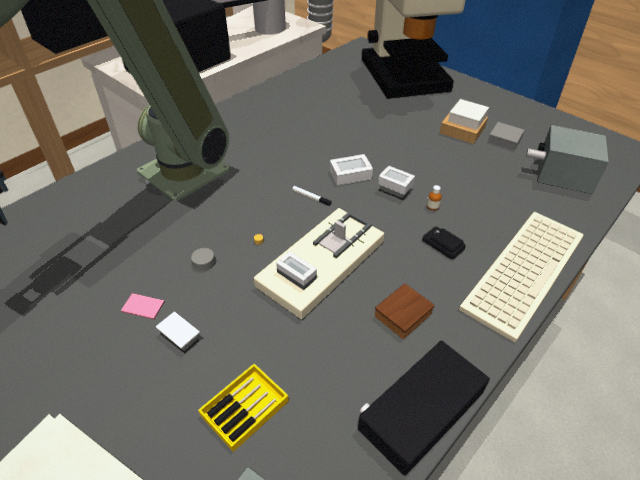

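View pics/top0.png

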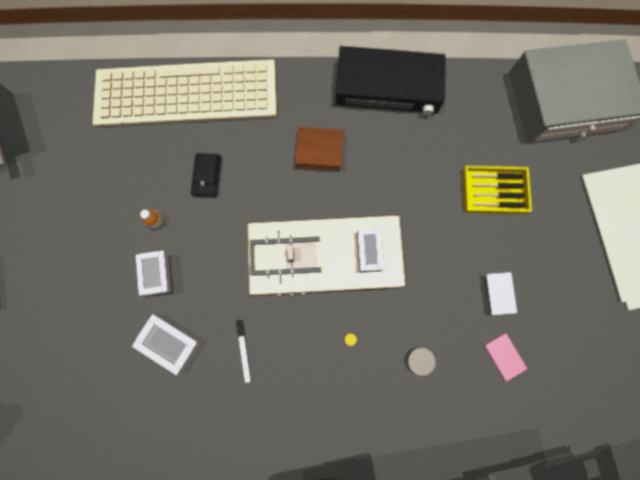

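Scene: the white sheet is at top-view (502,294) and the pink look-alike at (506,357). The small frame is at (153,273) and the large one at (165,345). The illuminator is at (326,255), with the stage frame at (370,250) and the tab at (291,255).

```bash
cat > h.py <<'E'
from workcell import *
import numpy as np, cv2
from scipy.spatial.transform import Rotation as R
def Kd(p): return np.array([[p['fx'],0,p['cx']],[0,p['fy'],p['cy']],[0,0,1]]),np.array([p['k1'],0,0,0,0.])
def rays(n,px):
    p=camera_params(n);K,d=Kd(p)
    u=cv2.undistortPoints(np.asarray(px,float).reshape(-1,1,2),K,d)[:,0]
    v=np.c_[u[:,0],-u[:,1],-np.ones(len(u))]
    return p['position'],v@R.from_euler('xyz',p['attitude'],degrees=True).as_matrix().T
def cast(n,px,z):
    o,d=rays(n,px); t=(z-o[2])/d[:,2]; return o+d*t[:,None]
def proj(n,P):
    p=camera_params(n);K,d=Kd(p)
    M=R.from_euler('xyz',p['attitude'],degrees=True).as_matrix()
    q=(np.asarray(P,float).reshape(-1,3)-p['position'])@M
    q=q*[1,-1,-1]
    return cv2.projectPoints(q,np.zeros(3),np.zeros(3),K,d)[0][:,0]
def rect(n,mask,seed,z):
    cs,_=cv2.findContours(mask.astype(np.uint8),cv2.RETR_EXTERNAL,cv2.CHAIN_APPROX_NONE)
    for c in cs:
        if cv2.contourArea(c)>30 and cv2.pointPolygonTest(c,tuple(map(float,seed)),False)>=0:
            w=cast(n,c[:,0],z)[:,:2].astype(np.float32)
            return cv2.minAreaRect(w),cv2.boundingRect(c)
E
python3 - <<'E'
from h import *
im=cv2.imread('pics/top0.png'); s=cv2.imread('pics/scene0.png')
hs=cv2.cvtColor(im,cv2.COLOR_BGR2HSV)
for y,x in[(294,502),(357,506),(255,350),(262,150),(250,362),(250,372),(240,400),(273,153)]: print((x,y),hs[y,x])
V=hs[...,2]>140; 
print('sheet',rect('top',V,(502,294),31)); print('small',rect('top',V,(153,260),55));print('big',rect('top',V,(165,325),30));print('illum',rect('top',V,(340,285),40))
# crops
a=cv2.resize(im[210:310,230:420],None,fx=4,fy=4); cv2.imwrite('pics/c1.png',a)
b=np.hstack([cv2.resize(im[230:390,110:220],(550,800))[:600],]); b=cv2.resize(im[230:390,110:220],None,fx=3.5,fy=3.5); c=cv2.resize(im[230:390,460:540],None,fx=3.5,fy=3.5)
cv2.imwrite('pics/c2.png',np.hstack([b,c]))
cv2.imwrite('pics/c3.png',cv2.resize(s[190:320,240:400],None,fx=4.5,fy=4.5))
E
```

```text
(502, 294) [114   5 233]
(506, 357) [169  75 228]
(350, 255) [ 33  11 231]
(150, 262) [135   3 167]
(362, 250) [108   5 233]
(372, 250) [113   6 162]
(400, 240) [ 27  33 209]
(153, 273) [105   3 168]
sheet (((487.0391845703125, -359.7986145019531), (86.55543518066406, 54.94673538208008), 3.9898433685302734), (487, 272, 31, 43))
small (((526.6223754882812, 361.2568054199219), (87.17434692382812, 60.80836486816406), 8.698789596557617), (135, 250, 33, 46))
big (((383.11370849609375, 334.4924621582031), (113.71883392333984, 78.90013122558594), 59.573509216308594), (132, 314, 65, 61))
illum (((565.1468505859375, 6.2926025390625), (155.93609619140625, 320.7708740234375), 3.141510009765625), (247, 215, 159, 81))
```

View pics/c1.png

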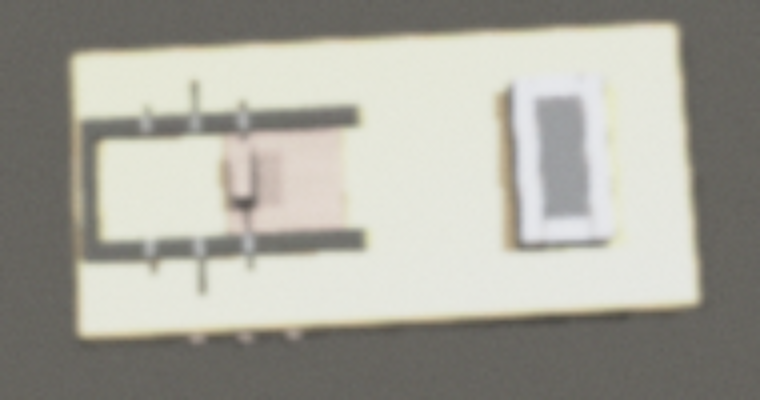

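View pics/c2.png

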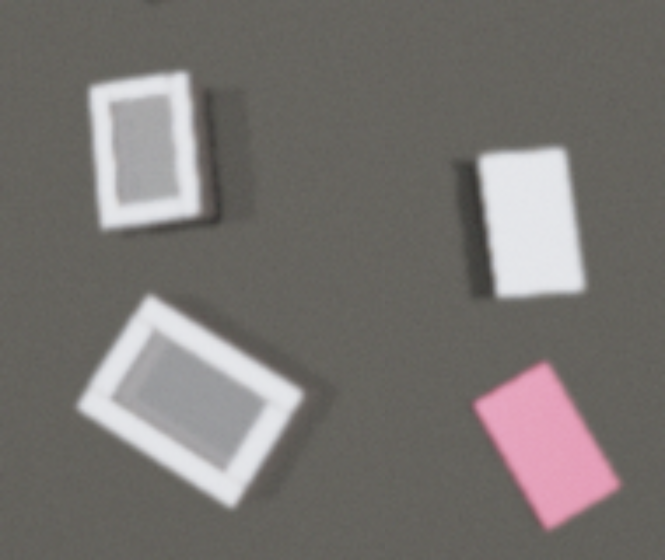

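View pics/c3.png

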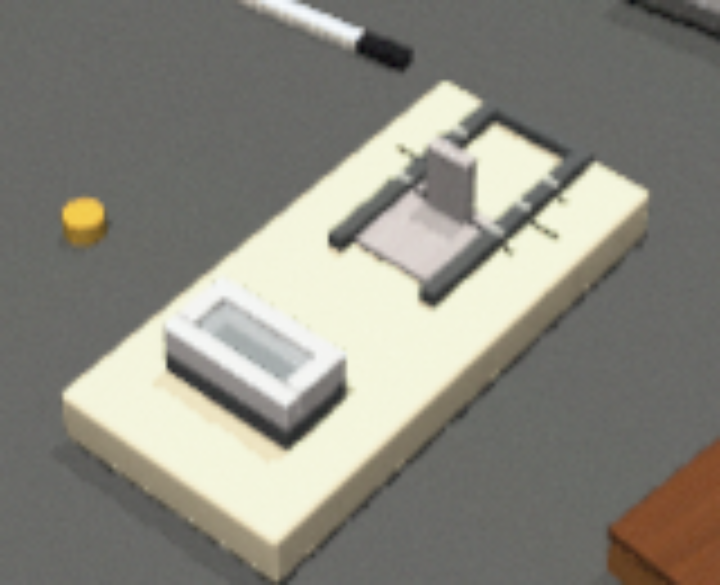

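The crops confirm the choices: the 84x52 white sheet, the small frame (~85x59; the other is ~112x77), the stage frame and the tab. Next I'll refine positions in both views.

```bash
cat >> h.py <<'E'
def rect4(n,im,fn,seed,z,th):
    """fn: scalar image float; threshold subpixel via upsampling x4"""
    f=cv2.resize(fn.astype(np.float32),None,fx=4,fy=4,interpolation=cv2.INTER_LINEAR)
    m=(f>th).astype(np.uint8)
    cs,_=cv2.findContours(m,cv2.RETR_EXTERNAL,cv2.CHAIN_APPROX_NONE)
    for c in cs:
        if cv2.contourArea(c)>300 and cv2.pointPolygonTest(c,(seed[0]*4+1.5,seed[1]*4+1.5),False)>=0:
            px=(c[:,0]+0.5)/4-0.5
            r=cv2.minAreaRect(cast(n,px,z)[:,:2].astype(np.float32))
            return np.round(r[0],1),np.round(r[1],1),round(r[2],2)
E
python3 - <<'E'
from h import *
for n,sd in(('top',dict(sheet=(502,294),small=(153,262),st=(370,240),big=(165,325),il=(340,285))),('scene',dict(sheet=(178,330),small=(400,172),st=(290,257),il=(300,300)))):
    im=cv2.imread(f'pics/{n}0.png').astype(float); g=im.min(2); G=im[...,1]
    print(n,'sheet',rect4(n,im,g,sd['sheet'],31,150))
    for th in(120,150,185): print('small',th,rect4(n,im,g,sd['small'],55,th))
    br=im[...,0]-im[...,2]+0
    d=np.where((im.max(2)>140),br,-50)
    print('px',br[sd['st'][1],sd['st'][0]],im[sd['st'][1],sd['st'][0]])
    for th in (-6,-2): print('stage',rect4(n,im,cv2.GaussianBlur(d,(3,3),0),sd['st'],75,th))
    print('il',rect4(n,im,G,sd['il'],40,150))
E
```

```text
top sheet (array([ 487. , -359.6]), array([86.8, 54.4]), 4.22)
small 120 (array([526.8, 361. ]), array([89.3, 63.4]), 8.81)
small 150 (array([526.6, 361. ]), array([86.7, 60.6]), 8.75)
small 185 (array([526.5, 361. ]), array([84., 58.]), 8.71)
px 7.0 [164. 160. 157.]
stage (array([571.5, -82.8]), array([89., 47.]), 2.39)
stage (array([571.4, -82.6]), array([85.8, 45. ]), 2.82)
il (array([565.8,   6.1]), array([153.8, 320.5]), 3.11)
scene sheet (array([ 489.6, -360.7]), array([86.4, 54.1]), 4.36)
small 120 (array([534.9, 346.6]), array([97.9, 96.6]), 9.59)
small 150 (array([529.3, 359. ]), array([87.4, 65.4]), 8.71)
small 185 (array([529.1, 359.5]), array([84.9, 60.6]), 8.78)
px 2.0 [184. 184. 182.]
stage (array([575.5, -87.5]), array([81.9, 49.3]), 3.07)
stage (array([575.4, -85.5]), array([78.8, 41.5]), 2.93)
il (array([571.4,   3.7]), array([151.8, 323.2]), 3.0)
```

```bash
cat > go.py <<'E'
import sys
from h import *
# usage: go.py x y z yaw  -> offset (tool axes) and rotvec (tool) from measured pose
s=state(); M=R.from_euler('xyz',s['ee_rot'],degrees=True).as_matrix()
print('t',round(s['time_s'],2),'pos',s['ee_pos'].round(1),'F',s['force'].round(1),'w',round(s['gripper_width'],1),'q',s['qpos'].round(0))
print('toolx',M[:,0].round(3),'tooly',M[:,1].round(3),'yaw of jaws-90:',round(np.degrees(np.arctan2(-M[0,1],M[1,1])),2))
if len(sys.argv)>4:
    x,y,z,a=map(float,sys.argv[1:5])
    best=None
    for k in(0,180):
        t=np.radians(a+k); Y=np.array([-np.sin(t),np.cos(t),0]);X=np.array([0,0,-1.]);T=np.c_[X,Y,np.cross(X,Y)]
        rv=R.from_matrix(M.T@T).as_rotvec(degrees=True)
        print(k,'offset',(M.T@(np.array([x,y,z])-s['ee_pos'])).round(1),'rot',rv.round(2))
E
python3 go.py 487 -359.7 120 4.3
```

```text
t 0.1 pos [ 133.6 -558.8  188.1] F [ 0.2 -0.  -0.3] w 91.4 q [-78.  18.  90.  -0.  72.  -1.]
toolx [-0.     0.001 -1.   ] tooly [ 0.233 -0.973 -0.002] yaw of jaws-90: -166.55
0 offset [  68.3 -111.3 -390. ] rot [-1.7085e+02 -1.3000e-01  1.0000e-02]
180 offset [  68.3 -111.3 -390. ] rot [9.15 0.01 0.09]
```

```bash
python3 -m handwheel '{"gripper":[0,0,0,0,0],"offset":[[7,-11,-39],[14,-22,-78],[21,-33,-117],[28,-44,-156],[35,-55,-195]],"rot":[[2,0,0],[4,0,0],[6,0,0],[8,0,0],[9.2,0,0]]}'; python3 go.py 487 -359.7 110 4.3
```

```text
time_s: 0.52
ee_pos: [311.8, -459.1, 153.2]
ee_rot: [-60.3, 90.0, 123.8]
force: [0.7, 0.4, 0.6]
gripper_width: 91.4
t 0.52 pos [ 311.8 -459.1  153.2] F [0.7 0.4 0.6] w 91.4 q [-57.  18.  96.  -0.  67.  29.]
toolx [-0.  0. -1.] tooly [ 0.072 -0.997 -0.   ] yaw of jaws-90: -175.87
0 offset [  43.2  -86.5 -181.9] rot [ 1.7983e+02  4.0000e-02 -2.0000e-02]
180 offset [  43.2  -86.5 -181.9] rot [-0.17  0.02  0.03]
```

```bash
python3 -m handwheel '{"gripper":[0,0,0,0,0],"offset":[[9,-17,-36],[18,-34,-72],[26,-51,-108],[35,-68,-145],[43,-86,-182]],"rot":[[0,0,0],[0,0,0],[0,0,0],[-0.1,0,0],[-0.2,0,0]]}'; python3 -m handwheel '{"gripper":[0,0],"offset":[[0,0,0],[0,0,0]],"rot":[[0,0,0],[0,0,0]]}' ;python3 go.py 487 -359.7 110 4.3
python3 - <<'E'
from h import *
for n in('top','scene'):
    im=grab_frame(n)[:,:,::-1]; cv2.imwrite(f'pics/{n}1.png',im)
a=cv2.imread('pics/top1.png')[230:360,430:570];b=cv2.imread('pics/scene1.png')[230:400,90:280]
cv2.imwrite('pics/p1.png',np.hstack([cv2.resize(a,(400,371)),cv2.resize(b,(400,371))]))
E
```

```text
time_s: 0.93
ee_pos: [486.8, -359.9, 110.0]
ee_rot: [-29.9, 89.9, 154.6]
force: [-0.7, -0.4, -0.1]
gripper_width: 90.9
time_s: 1.1
ee_pos: [486.5, -359.6, 109.6]
ee_rot: [-35.8, 89.9, 148.9]
force: [-1.3, -0.4, 0.7]
gripper_width: 91.1
t 1.1 pos [ 486.5 -359.6  109.6] F [-1.3 -0.4  0.7] w 91.1 q [-38.  24.  92.  -0.  64.  48.]
toolx [-0.002  0.001 -1.   ] tooly [ 0.082 -0.997 -0.001] yaw of jaws-90: -175.32
0 offset [-0.4  0.2 -0.5] rot [-1.7962e+02 -1.3000e-01  1.8000e-01]
180 offset [-0.4  0.2 -0.5] rot [0.38 0.11 0.08]
```

View pics/p1.png

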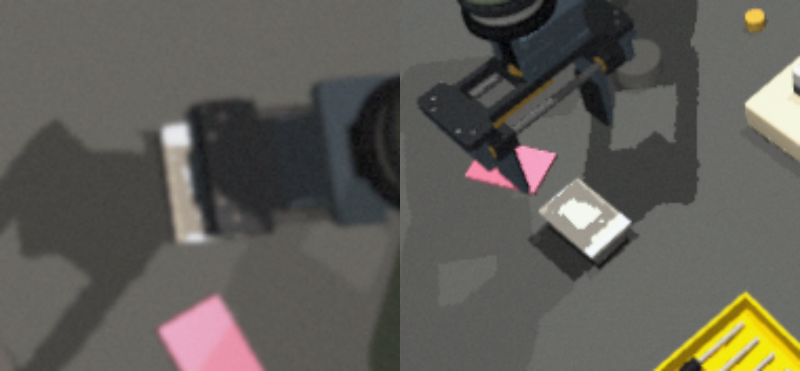

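```bash
python3 -m handwheel '{"gripper":[0,0,0,0,0],"offset":[[25,0.5,-1.5],[50,0.5,-1.5],[75,0.5,-1.5],[90,0.5,-1.5],[97.5,0.5,-1.5]],"rot":[[0,0,0],[0,0,0],[0,0,0],[0,0,0],[0,0,0]]}'; python3 -m handwheel '{"gripper":[0.2,0.3,0.36,0.38,0.4],"offset":[[0,0,0],[0,0,0],[0,0,0],[0,0,0],[0,0,0]],"rot":[[0,0,0],[0,0,0],[0,0,0],[0,0,0],[0,0,0]]}' 10;python3 go.py 488 -360 12 4.3
```

```text
time_s: 1.62
ee_pos: [484.3, -362.0, 11.5]
ee_rot: [-36.4, 89.8, 147.9]
force: [0.2, 1.1, 0.7]
gripper_width: 91.2
time_s: 2.03
ee_pos: [487.6, -362.2, 14.7]
ee_rot: [135.8, 89.9, -39.8]
force: [0.3, 0.1, 0.5]
gripper_width: 60.6
t 2.03 pos [ 487.6 -362.2   14.7] F [0.3 0.1 0.5] w 60.6 q [-38.  30.  98.  -0.  52.  48.]
toolx [ 0.002 -0.001 -1.   ] tooly [ 0.078 -0.997  0.002] yaw of jaws-90: -175.55
0 offset [ 2.7 -2.2 -0.6] rot [-1.7985e+02  1.5000e-01 -1.5000e-01]
180 offset [ 2.7 -2.2 -0.6] rot [ 0.15 -0.1  -0.09]
```

```bash
for i in 1; do python3 -m handwheel '{"gripper":[0.4,0.4,0.4,0.4],"offset":[[0,0,0],[0,0,0],[0,0,0],[0,0,0]],"rot":[[0,0,0],[0,0,0],[0,0,0],[0,0,0]]}' 10; done;python3 go.py 488 -360 12 4.3
```

```text
time_s: 2.37
ee_pos: [487.1, -361.6, 13.5]
ee_rot: [112.1, 90.0, -63.4]
force: [0.7, 1.0, 0.0]
gripper_width: 54.7
t 2.37 pos [ 487.1 -361.6   13.5] F [0.7 1.  0. ] w 54.7 q [-38.  30.  98.  -0.  52.  48.]
toolx [ 0. -0. -1.] tooly [ 0.078 -0.997  0.   ] yaw of jaws-90: -175.54
0 offset [ 1.5 -1.5 -1. ] rot [-1.7984e+02  2.0000e-02 -1.0000e-02]
180 offset [ 1.5 -1.5 -1. ] rot [ 0.16 -0.   -0.01]
```

```bash
python3 -m handwheel '{"gripper":[0.42,0.44,0.46,0.5,0.5],"offset":[[0.5,-1,-1],[1,-1.5,-1],[1.5,-1.5,-1],[1.5,-1.5,-1],[1.5,-1.5,-1]],"rot":[[0,0,0],[0,0,0],[0,0,0],[0,0,0],[0,0,0]]}' 12;python3 go.py 488 -360 12 4.3; python3 -m handwheel '{"gripper":[0.6,0.6,0.6],"offset":[[0,0,0],[0,0,0],[0,0,0]],"rot":[[0,0,0],[0,0,0],[0,0,0]]}' 15;python3 go.py 488 -360 12 4.3
```

```text
time_s: 2.78
ee_pos: [487.9, -360.0, 11.8]
ee_rot: [-9.1, 90.0, 175.4]
force: [0.1, -0.5, -0.3]
gripper_width: 45.6
t 2.78 pos [ 487.9 -360.    11.8] F [ 0.1 -0.5 -0.3] w 45.6 q [-38.  30.  99.  -0.  51.  48.]
toolx [-0.  0. -1.] tooly [ 0.078 -0.997 -0.   ] yaw of jaws-90: -175.54
0 offset [-0.2 -0.  -0.1] rot [-1.7984e+02 -0.0000e+00  1.0000e-02]
180 offset [-0.2 -0.  -0.1] rot [0.16 0.01 0.  ]
time_s: 3.03
ee_pos: [487.9, -360.1, 12.0]
ee_rot: [116.1, 90.0, -59.4]
force: [0.3, 0.5, 0.3]
gripper_width: 36.9
t 3.03 pos [ 487.9 -360.1   12. ] F [0.3 0.5 0.3] w 36.9 q [-38.  30.  99.  -0.  51.  48.]
toolx [ 0. -0. -1.] tooly [ 0.078 -0.997  0.   ] yaw of jaws-90: -175.55
0 offset [-0.  -0.1 -0.1] rot [-1.7985e+02  1.0000e-02 -1.0000e-02]
180 offset [-0.  -0.1 -0.1] rot [ 0.15 -0.   -0.01]
```

```bash

python3 - <<'E'
from h import *
for n in('top','scene'):
    im=grab_frame(n)[:,:,::-1]; cv2.imwrite(f'pics/{n}2.png',im)
a=cv2.imread('pics/top2.png')[230:360,430:570];b=cv2.imread('pics/scene2.png')[250:400,90:260]
cv2.imwrite('pics/p2.png',np.hstack([cv2.resize(a,(300,279)),cv2.resize(b,(500,441))[81:360]]))
cv2.imwrite('pics/p2.png',cv2.resize(b,(680,600)))
E
```

```text
(no output)
```

View pics/p2.png

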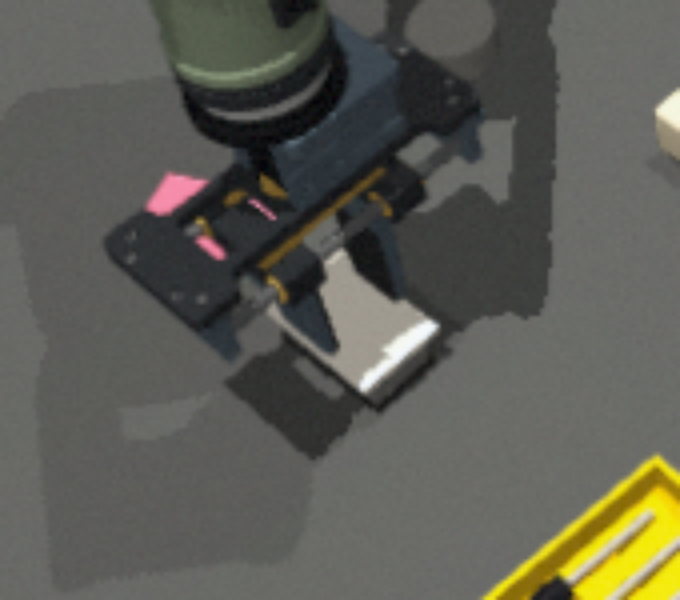

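```bash

python3 - <<'E'
from h import *
print((proj('scene',[[488,-360,12],[488,-360,31],[488,-386,31],[488,-386,12],[488,-334,31],[488,-378.5,12],[488,-378.5,31]])-[90,250])*4)
a=cv2.imread('pics/top2.png')[230:360,430:570]
cv2.imwrite('pics/p2b.png',cv2.resize(a,(646,600)))
for n in('scene','top'):
    im=cv2.imread(f'pics/{n}2.png').astype(float)
    for px in [(502,294),(489,290),(485,290)] if n=='top' else [(178,330),(188,340)]: print(n,rect4(n,im,im.min(2),px,31,120))
E
```

```text
[[354.36303266 332.20713803]
 [347.03697023 312.05150828]
 [306.62979988 341.71737053]
 [314.57524471 361.71912568]
 [386.54441951 283.05069285]
 [326.14333362 353.13837782]
 [318.37923061 333.0907702 ]]
scene (array([ 492. , -360.8]), array([83.7, 53.6]), 4.69)
scene (array([ 492. , -360.8]), array([83.7, 53.6]), 4.69)
top None
top None
top None
```

View pics/p2b.png

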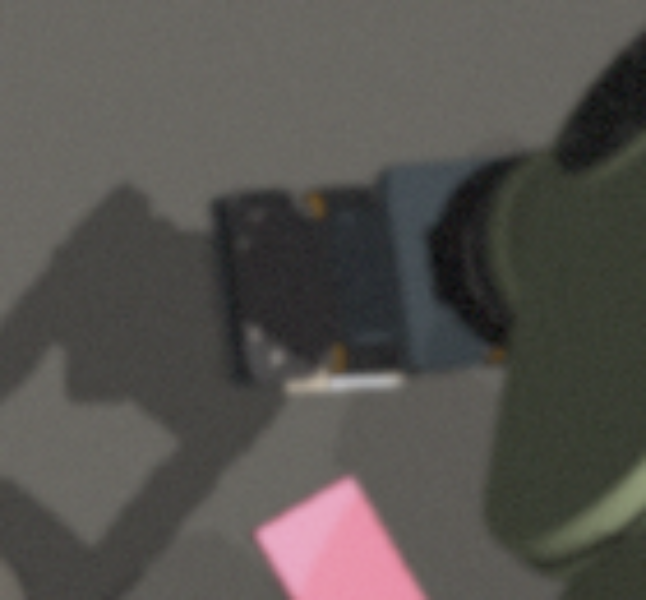

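```bash

python3 - <<'E'
from h import *
sc=np.array([400/190,371/170])
print((proj('scene',[[487+dx,-359.6-s*45.6,110+dz] for s in(1,-1) for dx in(-16,16) for dz in (0,19)])).round(1))
b=cv2.imread('pics/scene1.png')[230:360,120:260]
cv2.imwrite('pics/p3.png',cv2.resize(b,None,fx=4.5,fy=4.5))
E
python3 -m handwheel '{"gripper":[0.65,0.7],"offset":[[0,0,0],[0,0,0]],"rot":[[0,0,0],[0,0,0]]}'
```

```text
[[145.  314. ]
 [142.5 308.3]
 [153.9 323.2]
 [151.6 317.4]
 [182.3 288.2]
 [180.4 282.4]
 [191.5 296.5]
 [189.7 290.7]]
time_s: 3.3
ee_pos: [487.9, -360.1, 11.9]
ee_rot: [92.6, 90.0, -83.0]
force: [0.1, -0.0, 0.2]
gripper_width: 28.5
```

View pics/p3.png

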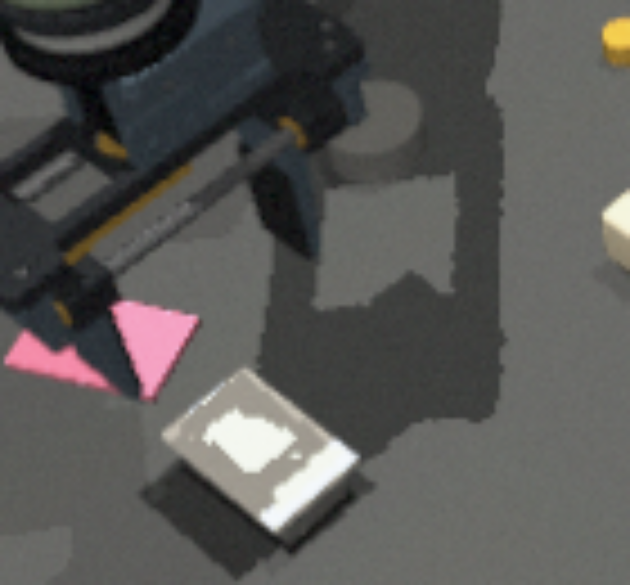

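```bash
python3 -m handwheel '{"gripper":[0.6,0.5,0.4,0.4,0.4],"offset":[[0,0,0],[0,0,0],[0,0,0],[0,0,0],[0,0,0]],"rot":[[0,0,0],[0,0,0],[0,0,0],[0,0,0],[0,0,0]]}' 10; python3 go.py
python3 - <<'E'
from h import *
for n in('top','scene'):
    im=grab_frame(n)[:,:,::-1]; cv2.imwrite(f'pics/{n}3.png',im)
b=cv2.imread('pics/scene3.png')[260:370,120:240]
cv2.imwrite('pics/p4.png',cv2.resize(b,None,fx=5,fy=5))
E
```

```text
time_s: 3.72
ee_pos: [487.9, -360.1, 11.9]
ee_rot: [75.9, 90.0, -99.6]
force: [-0.9, 0.3, -0.2]
gripper_width: 54.7
t 3.72 pos [ 487.9 -360.1   11.9] F [-0.9  0.3 -0.2] w 54.7 q [-38.  30.  99.  -0.  51.  48.]
toolx [-0. -0. -1.] tooly [ 0.078 -0.997  0.   ] yaw of jaws-90: -175.55
```

View pics/p4.png

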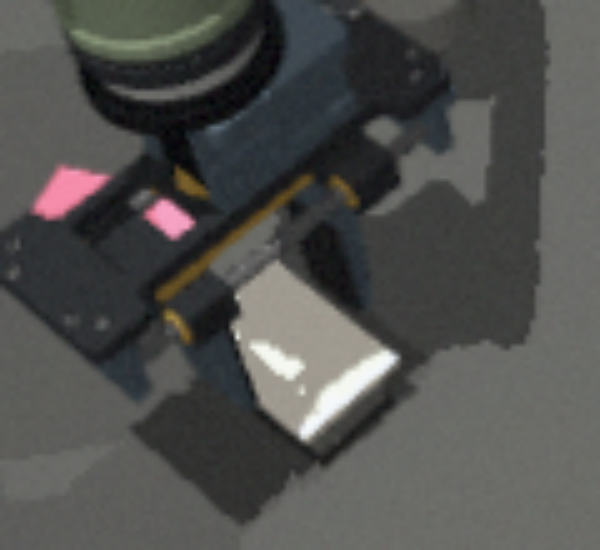

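```bash

python3 - <<'E'
from h import *
for z in(12,20,25,30,35,40): print(z,((proj('scene',[[488+15,-361-27.5,z],[503,-332,z]])-[120,260])*5).round(0).tolist())
im=cv2.imread('pics/scene3.png').astype(float); print(rect4('scene',im,im.min(2),(180,335),31,130))
print(((proj('scene',[[488+x,-361+y,31] for x in(-42,42) for y in (-26,26)])-[120,260])*5).round(0).tolist())
E
```

```text
12 [[259.0, 426.0], [366.0, 346.0]]
20 [[255.0, 416.0], [362.0, 336.0]]
25 [[252.0, 410.0], [360.0, 329.0]]
30 [[249.0, 403.0], [358.0, 322.0]]
35 [[247.0, 396.0], [356.0, 315.0]]
40 [[244.0, 390.0], [354.0, 309.0]]
(array([ 492.4, -360.4]), array([82., 53.]), 4.3)
[[175.0, 322.0], [275.0, 251.0], [290.0, 438.0], [390.0, 361.0]]
```

```bash
python3 -m handwheel '{"gripper":[0.4,0.4,0.4,0.4,0.4],"offset":[[-20,0,0],[-50,0,0],[-75,0,0],[-78,0,0],[-78,0,0]],"rot":[[0,0,0],[0,0,0],[0,0,0],[0,0,0],[0,0,0]]}' 10; python3 -m handwheel '{"gripper":[0.4,0.4,0.4],"offset":[[0,0,0],[0,0,0],[0,0,0]],"rot":[[0,0,0],[0,0,0],[0,0,0]]}' 10;python3 go.py
python3 - <<'E'
from h import *
for n in('top','scene'):
    im=grab_frame(n)[:,:,::-1]; cv2.imwrite(f'pics/{n}4.png',im)
b=cv2.imread('pics/scene4.png')[250:370,110:250]
p=state()['ee_pos']
b=cv2.resize(b,None,fx=5.5,fy=5,interpolation=cv2.INTER_CUBIC)
for y,c in((-27.5,(0,0,255)),(27.5,(0,255,0))):
  for dx in(-16,0,16):
    for dz in(0,19,38):
      q=(proj('scene',[p+[dx,y,dz]])[0]-[110,250])*[5.5,5]
      cv2.circle(b,tuple(int(v) for v in q),3,c,-1)
cv2.imwrite('pics/p5.png',b)
im=cv2.imread('pics/scene4.png').astype(float); print(rect4('scene',im,im.min(2),(180,335),31,130))
E
```

```text
time_s: 4.23
ee_pos: [489.0, -360.9, 91.9]
ee_rot: [137.2, 89.7, -38.3]
force: [-0.6, 0.3, -0.6]
gripper_width: 54.5
time_s: 4.48
ee_pos: [487.1, -359.4, 88.3]
ee_rot: [-40.3, 89.8, 144.1]
force: [-0.5, -0.1, -0.6]
gripper_width: 54.8
t 4.48 pos [ 487.1 -359.4   88.3] F [-0.5 -0.1 -0.6] w 54.8 q [-38.  25.  94.  -0.  61.  48.]
toolx [-0.002  0.002 -1.   ] tooly [ 0.078 -0.997 -0.002] yaw of jaws-90: -175.55
(array([ 489.6, -360.8]), array([87.8, 53.3]), 4.48)
```

View pics/p5.png

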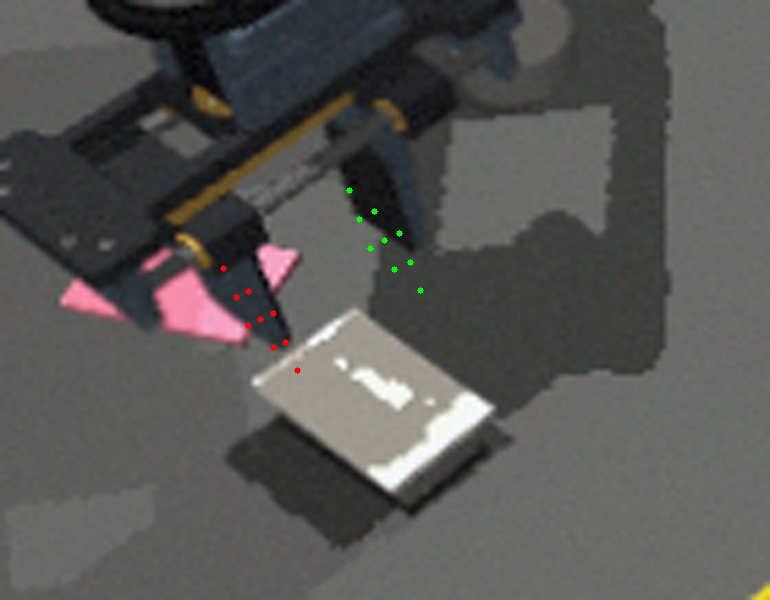

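```bash
python3 -m handwheel '{"gripper":[1,1,1,1,1],"offset":[[0,0,0],[0,0,0],[0,0,0],[0,0,0],[0,0,0]],"rot":[[0,0,0],[0,0,0],[0,0,0],[0,0,0],[0,0,0]]}' 10; python3 -m handwheel '{"gripper":[1,1,1],"offset":[[0,0,0],[0,0,0],[0,0,0]],"rot":[[0,0,0],[0,0,0],[0,0,0]]}' 10;python3 go.py
python3 - <<'E'
from h import *
for n in('top','scene'):
    im=grab_frame(n)[:,:,::-1]; cv2.imwrite(f'pics/{n}5.png',im)
b=cv2.imread('pics/scene5.png')[250:370,110:250]
p=state()['ee_pos']
b=cv2.resize(b,None,fx=5.5,fy=5,interpolation=cv2.INTER_CUBIC)
for y,c in((0,(0,0,255)),):
  for dx in(-16,0,16):
    for dz in(0,19,38):
      q=(proj('scene',[p+[dx,y,dz]])[0]-[110,250])*[5.5,5]
      cv2.circle(b,tuple(int(v) for v in q),3,c,-1)
cv2.imwrite('pics/p6.png',b)
E
```

```text
time_s: 5.0
ee_pos: [487.9, -360.1, 89.9]
ee_rot: [102.6, 90.0, -72.9]
force: [0.4, -0.0, -1.0]
gripper_width: 24.1
time_s: 5.25
ee_pos: [487.9, -360.1, 90.0]
ee_rot: [118.9, 90.0, -56.6]
force: [-1.1, -0.1, -0.4]
gripper_width: 4.1
t 5.25 pos [ 487.9 -360.1   90. ] F [-1.1 -0.1 -0.4] w 4.1 q [-38.  25.  94.  -0.  61.  48.]
toolx [ 0. -0. -1.] tooly [ 0.078 -0.997  0.   ] yaw of jaws-90: -175.55
```

View pics/p6.png

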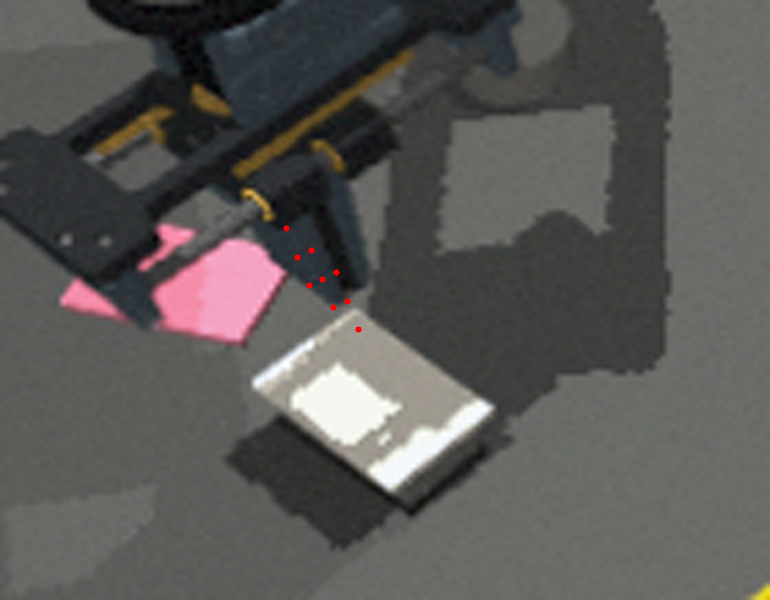

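The fingertips sit about 19–20 mm above the reported TCP: shut, they appear around dz≈+19, and they passed over the sheet when the TCP read 12. So I'll work from the tips and go lower, watching the force.

```bash
python3 -m handwheel '{"gripper":[0.25,0.25,0.25,0.25,0.25],"offset":[[0,0,0],[0,0,0],[0,0,0],[0,0,0],[0,0,0]],"rot":[[0,0,0],[0,0,0],[0,0,0],[0,0,0],[0,0,0]]}' 10; python3 -m handwheel '{"gripper":[0.25,0.25,0.25,0.25,0.25],"offset":[[0,0,0],[20,0,0],[45,0,0],[65,0,0],[78,0,0]],"rot":[[0,0,0],[0,0,0],[0,0,0],[0,0,0],[0,0,0]]}' 10;python3 -m handwheel '{"gripper":[0.25,0.25,0.25,0.25,0.25],"offset":[[4,0,0],[8,0,0],[12,0,0],[16,0,0],[16,0,0]],"rot":[[0,0,0],[0,0,0],[0,0,0],[0,0,0],[0,0,0]]}' 10;python3 go.py
```

```text
time_s: 5.77
ee_pos: [487.9, -360.1, 89.9]
ee_rot: [100.8, 90.0, -74.7]
force: [0.5, -0.1, -0.5]
gripper_width: 30.8
time_s: 6.18
ee_pos: [486.9, -359.3, 9.9]
ee_rot: [-40.7, 89.8, 143.8]
force: [-0.1, 0.2, -0.8]
gripper_width: 64.1
time_s: 6.6
ee_pos: [488.0, -360.1, -4.1]
ee_rot: [129.5, 90.0, -46.1]
force: [-0.5, 0.1, -0.1]
gripper_width: 68.4
t 6.6 pos [ 488.  -360.1   -4.1] F [-0.5  0.1 -0.1] w 68.4 q [-38.  31.  99.  -0.  49.  48.]
toolx [ 0. -0. -1.] tooly [ 0.078 -0.997  0.   ] yaw of jaws-90: -175.55
```

No contact at a reading of -4, so the offset is confirmed. Closing.

```bash
python3 -m handwheel '{"gripper":[0.35,0.4,0.45,0.5,0.55],"offset":[[2,0,0],[2,0,0],[2,0,0],[2,0,0],[2,0,0]],"rot":[[0,0,0],[0,0,0],[0,0,0],[0,0,0],[0,0,0]]}' 12; python3 -m handwheel '{"gripper":[0.6,0.6,0.6,0.6,0.6],"offset":[[0,0,0],[0,0,0],[0,0,0],[0,0,0],[0,0,0]],"rot":[[0,0,0],[0,0,0],[0,0,0],[0,0,0],[0,0,0]]}' 15;python3 go.py
```

```text
time_s: 7.02
ee_pos: [488.1, -360.2, -5.8]
ee_rot: [134.1, 90.0, -41.5]
force: [0.6, 0.8, 0.7]
gripper_width: 52.2
time_s: 7.43
ee_pos: [488.1, -360.2, -5.8]
ee_rot: [133.9, 90.0, -41.6]
force: [0.2, -0.4, 3.2]
gripper_width: 51.8
t 7.43 pos [ 488.1 -360.2   -5.8] F [ 0.2 -0.4  3.2] w 51.8 q [-38.  31. 100.  -0.  49.  48.]
toolx [ 0. -0. -1.] tooly [ 0.078 -0.997  0.   ] yaw of jaws-90: -175.55
```

```bash
python3 -m handwheel '{"gripper":[0.6,0.6,0.6,0.6,0.6],"offset":[[-3,0,0],[-12,0,0],[-30,0,0],[-55,0,0],[-80,0,0]],"rot":[[0,0,0],[0,0,0],[0,0,0],[0,0,0],[0,0,0]]}' 20; python3 -m handwheel '{"gripper":[0.6,0.6,0.6,0.6,0.6],"offset":[[-25,0,0],[-50,0,0],[-65,0,0],[-70,0,0],[-70,0,0]],"rot":[[0,0,0],[0,0,0],[0,0,0],[0,0,0],[0,0,0]]}';python3 go.py 573 -84 145 3.1
```

```text
time_s: 7.85
ee_pos: [487.4, -359.7, 74.6]
ee_rot: [-40.3, 89.9, 144.1]
force: [0.0, -0.7, -0.1]
gripper_width: 51.8
time_s: 8.27
ee_pos: [488.5, -360.5, 145.6]
ee_rot: [137.6, 89.8, -38.0]
force: [1.6, 1.1, -1.1]
gripper_width: 51.7
t 8.27 pos [ 488.5 -360.5  145.6] F [ 1.6  1.1 -1.1] w 51.7 q [-38.  23.  89.  -0.  68.  48.]
toolx [ 0.003 -0.002 -1.   ] tooly [ 0.078 -0.997  0.002] yaw of jaws-90: -175.55
0 offset [   0.3 -269.1 -105.7] rot [-178.65    0.19   -0.22]
180 offset [   0.3 -269.1 -105.7] rot [ 1.35 -0.14 -0.12]
```

```bash
python3 -m handwheel '{"gripper":[0.6,0.6,0.6,0.6,0.6],"offset":[[0,-15,-6],[0,-45,-18],[0,-80,-31],[0,-115,-45],[0,-150,-59]],"rot":[[0,0,0],[0.3,0,0],[0.5,0,0],[0.7,0,0],[1,0,0]]}'; python3 -m handwheel '{"gripper":[0.6,0.6,0.6,0.6,0.6],"offset":[[0,-35,-14],[0,-70,-28],[0,-95,-38],[0,-110,-44],[0,-117,-46.5]],"rot":[[0,0,0],[0,0,0],[0,0,0],[0.3,0,0],[0.3,0,0]]}';python3 -m handwheel '{"gripper":[0.6,0.6,0.6,0.6],"offset":[[0,0,0],[0,0,0],[0,0,0],[0,0,0]],"rot":[[0,0,0],[0,0,0],[0,0,0],[0,0,0]]}';python3 go.py 573 -84 145 3.1
python3 - <<'E'
from h import *
for n in('top','scene'):
    im=grab_frame(n)[:,:,::-1]; cv2.imwrite(f'pics/{n}6.png',im)
a=cv2.imread('pics/top6.png')[200:310,290:430];b=cv2.imread('pics/scene6.png')[160:330,210:400]
cv2.imwrite('pics/p7.png',np.hstack([cv2.resize(a,(400,371)),cv2.resize(b,(400,371))]))
E
```

```text
time_s: 8.68
ee_pos: [534.1, -204.2, 142.1]
ee_rot: [-25.0, 89.8, 158.4]
force: [0.6, -0.1, -1.4]
gripper_width: 51.9
time_s: 9.1
ee_pos: [574.0, -83.7, 142.1]
ee_rot: [-21.4, 89.8, 161.9]
force: [0.8, -0.2, 0.0]
gripper_width: 52.3
time_s: 9.43
ee_pos: [574.0, -87.6, 143.6]
ee_rot: [23.9, 90.0, -153.0]
force: [0.4, 0.4, -0.5]
gripper_width: 51.6
t 9.43 pos [574.  -87.6 143.6] F [ 0.4  0.4 -0.5] w 51.6 q [-10.  21.  93.  -0.  66.  77.]
toolx [-0.001 -0.    -1.   ] tooly [ 0.053 -0.999  0.   ] yaw of jaws-90: -176.94
0 offset [-1.4 -3.7  0.8] rot [ 1.7996e+02 -3.0000e-02 -6.0000e-02]
180 offset [-1.4 -3.7  0.8] rot [-0.04  0.04 -0.02]
```

View pics/p7.png

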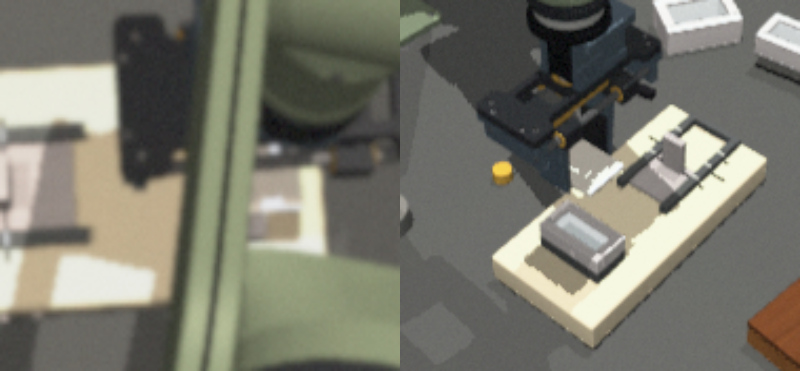

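```bash

python3 - <<'E'
from h import *
def quad(c,yaw,L,W,z):
    t=np.radians(yaw);X=np.array([np.cos(t),np.sin(t)]);Y=np.array([-X[1],X[0]])
    return np.array([[*(np.array(c)+sx*X*L/2+sy*Y*W/2),z] for sx,sy in((1,1),(1,-1),(-1,-1),(-1,1))])
out=[]
for n,bx,by,(x0,y0,w,h) in(('top',-1.3,.6,(345,215,50,70)),('scene',1.3,-.5,(265,240,65,60))):
    im=cv2.imread(f'pics/{n}0.png'); s=8
    c=cv2.resize(im[y0:y0+h,x0:x0+w],None,fx=s,fy=s,interpolation=cv2.INTER_CUBIC)
    for q,col in((quad((573.6+bx,-84.2+by),3.1,84,46,75),(0,0,255)),(quad((573.6+bx,-84.2+by),3.1,84,46,45),(0,200,0))):
        p=((proj(n,q)-[x0,y0]+.5)*s).astype(int)
        cv2.polylines(c,[p],True,col,1)
    out.append(cv2.resize(c,None,fx=.9,fy=.9) if n=='top' else cv2.resize(c,(int(w*s*.8),int(h*s*.8))))
H=max(o.shape[0] for o in out); out=[cv2.copyMakeBorder(o,0,H-o.shape[0],0,0,0) for o in out]
cv2.imwrite('pics/p8.png',np.hstack(out))
E
```

```text
(no output)
```

View pics/p8.png

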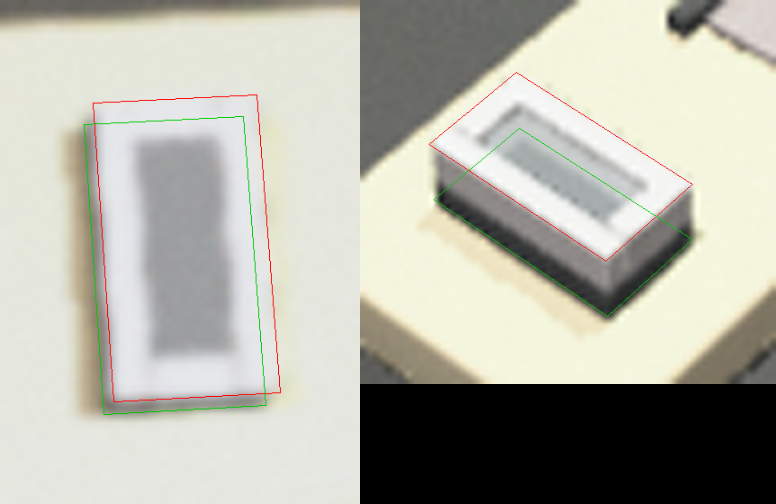

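```bash
python3 -m handwheel '{"gripper":[0.6,0.6,0.6,0.6,0.6],"offset":[[0,-1.5,0],[5,-2.5,0],[25,-3.5,0.5],[50,-3.5,0.5],[70,-3.5,0.5]],"rot":[[0,0,0],[0,0,0],[0,0,0],[0,0,0],[0,0,0]]}'; python3 -m handwheel '{"gripper":[0.6,0.6,0.6,0.6,0.6],"offset":[[10,0,0],[12,0,0],[12,0,0],[12,0,0],[12,0,0]],"rot":[[0,0,0],[0,0,0],[0,0,0],[0,0,0],[0,0,0]]}';python3 go.py 573.4 -84.1 48 3.1; 
python3 - <<'E'
from h import *
for n in('scene',):
    im=grab_frame(n)[:,:,::-1]; cv2.imwrite(f'pics/{n}7.png',im)
b=cv2.imread('pics/scene7.png')[180:320,230:380]
cv2.imwrite('pics/p9.png',cv2.resize(b,(640,600)))
E
```

```text
time_s: 9.95
ee_pos: [573.3, -82.9, 72.6]
ee_rot: [4.7, 90.0, -172.1]
force: [0.2, 0.7, -0.3]
gripper_width: 52.0
time_s: 10.37
ee_pos: [574.9, -83.1, 63.3]
ee_rot: [166.0, 89.8, -10.8]
force: [-0.0, 0.4, -1.1]
gripper_width: 51.6
t 10.37 pos [574.9 -83.1  63.3] F [-0.   0.4 -1.1] w 51.6 q [-9. 25. 99. -0. 56. 77.]
toolx [ 0.003 -0.001 -1.   ] tooly [ 0.055 -0.998  0.001] yaw of jaws-90: -176.85
0 offset [15.2  0.9  1.6] rot [-1.7995e+02  6.0000e-02 -2.5000e-01]
180 offset [15.2  0.9  1.6] rot [ 0.05 -0.16 -0.04]
```

View pics/p9.png

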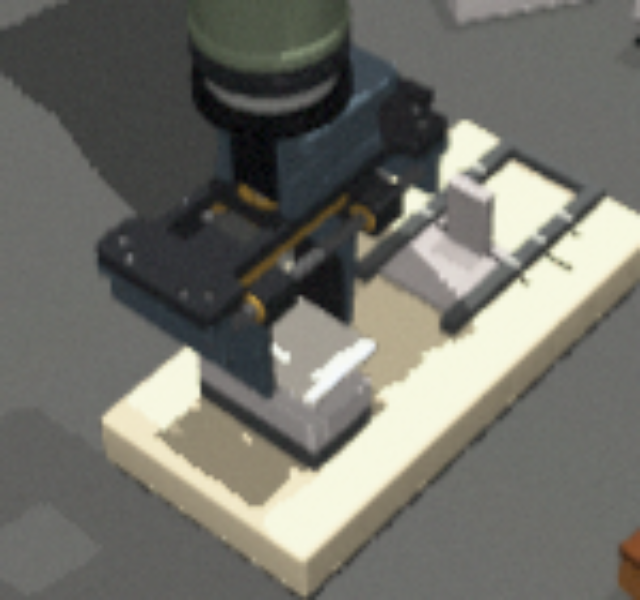

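```bash
python3 -m handwheel '{"gripper":[0.6,0.6,0.6,0.6,0.6],"offset":[[4,0.8,0.5],[8,1,1],[13,1,1],[14,1,1],[14,1,1]],"rot":[[0,0,0],[0,0,0],[0,0,0],[0,0,0],[0,0,0]]}';python3 -m handwheel '{"gripper":[0.6,0.6,0.6],"offset":[[0,0,0],[0,0,0],[0,0,0]],"rot":[[0,0,0],[0,0,0],[0,0,0]]}';python3 go.py 573.4 -84.1 46 3.1
```

```text
time_s: 10.83
ee_pos: [572.3, -83.9, 47.2]
ee_rot: [-9.4, 89.9, 173.7]
force: [-0.1, -0.6, -0.6]
gripper_width: 51.5
time_s: 11.08
ee_pos: [573.0, -84.0, 48.0]
ee_rot: [154.6, 90.0, -22.2]
force: [0.0, -0.2, -0.5]
gripper_width: 51.5
t 11.08 pos [573. -84.  48.] F [ 0.  -0.2 -0.5] w 51.5 q [ -9.  26. 100.  -0.  54.  77.]
toolx [ 0. -0. -1.] tooly [ 0.055 -0.998  0.   ] yaw of jaws-90: -176.85
0 offset [ 2.   0.2 -0.4] rot [-1.7995e+02  1.0000e-02 -3.0000e-02]
180 offset [ 2.   0.2 -0.4] rot [ 0.05 -0.02 -0.01]
```

```bash
python3 -m handwheel '{"gripper":[0.6,0.6,0.6,0.6],"offset":[[1,0,-0.4],[2,0,-0.4],[3,0,-0.4],[3,0,-0.4]],"rot":[[0,0,0],[0,0,0],[0,0,0],[0,0,0]]}';python3 -m handwheel '{"gripper":[0.6,0.6,0.6],"offset":[[0.7,0,0],[0.7,0,0],[0.7,0,0]],"rot":[[0,0,0],[0,0,0],[0,0,0]]}';python3 go.py 573.4 -84.1 44 3.1
```

```text
time_s: 11.42
ee_pos: [573.1, -83.9, 44.6]
ee_rot: [0.9, 90.0, -176.0]
force: [-0.5, 0.1, -0.8]
gripper_width: 51.9
time_s: 11.67
ee_pos: [573.3, -83.9, 44.2]
ee_rot: [143.5, 90.0, -33.4]
force: [-0.8, -0.5, -0.7]
gripper_width: 51.6
t 11.67 pos [573.3 -83.9  44.2] F [-0.8 -0.5 -0.7] w 51.6 q [ -9.  26. 100.  -0.  54.  77.]
toolx [ 0. -0. -1.] tooly [ 0.055 -0.998  0.   ] yaw of jaws-90: -176.85
0 offset [ 0.2  0.2 -0.1] rot [-1.7995e+02  1.0000e-02 -1.0000e-02]
180 offset [ 0.2  0.2 -0.1] rot [ 0.05 -0.01 -0.01]
```

```bash
python3 -m handwheel '{"gripper":[0.6,0.6,0.6],"offset":[[0.7,0,0],[0.7,0,0],[0.7,0,0]],"rot":[[0,0,0],[0,0,0],[0,0,0]]}';python3 -m handwheel '{"gripper":[0.6,0.6,0.6],"offset":[[0.7,0,0],[0.7,0,0],[0.7,0,0]],"rot":[[0,0,0],[0,0,0],[0,0,0]]}'
```

```text
time_s: 11.92
ee_pos: [573.3, -83.9, 44.2]
ee_rot: [156.4, 90.0, -20.4]
force: [-2.4, 0.6, 6.0]
gripper_width: 51.5
time_s: 12.17
ee_pos: [573.3, -83.9, 44.2]
ee_rot: [162.1, 90.0, -14.7]
force: [-3.2, 0.4, 9.8]
gripper_width: 51.7
```

```bash
python3 - <<'E'
from h import *
im=grab_frame('scene')[:,:,::-1]; cv2.imwrite('pics/scene8.png',im)
cv2.imwrite('pics/p10.png',cv2.resize(im[220:310,260:350],(600,600),interpolation=cv2.INTER_CUBIC))
E
```

```text
(no output)
```

View pics/p10.png

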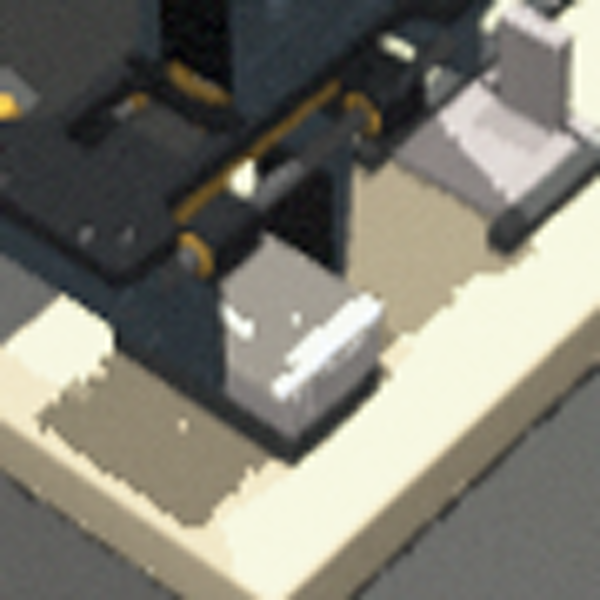

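Contact came at 44.2, as predicted (Fz 6→10 N). Release.

```bash
python3 -m handwheel '{"gripper":[0.55,0.45,0.4,0.35,0.3],"offset":[[-1,0,0],[-1,0,0],[-1,0,0],[-1,0,0],[-1,0,0]],"rot":[[0,0,0],[0,0,0],[0,0,0],[0,0,0],[0,0,0]]}';python3 -m handwheel '{"gripper":[0.3,0.3,0.3,0.25,0.2],"offset":[[0,0,0],[0,0,0],[-20,0,0],[-55,0,0],[-90,0,0]],"rot":[[0,0,0],[0,0,0],[0,0,0],[0,0,0],[0,0,0]]}';python3 go.py 527.8 360.2 140 8.75
```

```text
time_s: 12.63
ee_pos: [573.1, -83.9, 43.4]
ee_rot: [-1.1, 90.0, -178.0]
force: [0.1, -0.1, -0.6]
gripper_width: 62.8
time_s: 13.05
ee_pos: [572.1, -83.7, 133.5]
ee_rot: [-11.4, 89.8, 171.8]
force: [1.2, 0.1, 0.6]
gripper_width: 71.5
t 13.05 pos [572.1 -83.7 133.5] F [1.2 0.1 0.6] w 71.5 q [-9. 21. 94. -0. 65. 77.]
toolx [-0.004  0.001 -1.   ] tooly [ 0.055 -0.998 -0.001] yaw of jaws-90: -176.85
0 offset [  -6.1 -445.7   19.8] rot [ 1.744e+02  8.000e-02 -3.200e-01]
180 offset [  -6.1 -445.7   19.8] rot [-5.6   0.21  0.05]
```

```bash
python3 -m handwheel '{"gripper":[0,0,0,0,0],"offset":[[0,-25,1],[0,-60,3],[-2,-98,5],[-4,-136,7],[-6,-174,8]],"rot":[[-0.5,0,0],[-1.5,0,0],[-2,0,0],[-3,0,0],[-4,0,0]]}';python3 -m handwheel '{"gripper":[0,0,0,0,0],"offset":[[0,-38,2],[0,-76,4],[0,-114,6],[0,-150,8],[0,-180,9]],"rot":[[-0.5,0,0],[-1,0,0],[-1.6,0,0],[-1.6,0,0],[-1.6,0,0]]}';python3 go.py 527.8 360.2 140 8.75
```

```text
time_s: 13.47
ee_pos: [555.1, 90.8, 139.9]
ee_rot: [40.4, 90.0, -132.4]
force: [0.1, 0.1, 0.3]
gripper_width: 90.8
time_s: 13.88
ee_pos: [523.4, 269.3, 139.7]
ee_rot: [-76.9, 90.0, 111.9]
force: [0.5, -0.2, 0.1]
gripper_width: 91.4
t 13.88 pos [523.4 269.3 139.7] F [ 0.5 -0.2  0.1] w 91.4 q [ 26.  21.  92.   0.  66. 107.]
toolx [-0.  0. -1.] tooly [ 0.153 -0.988 -0.   ] yaw of jaws-90: -171.18
0 offset [ -0.3 -89.1 -18.3] rot [-1.7993e+02 -3.0000e-02  1.0000e-02]
180 offset [ -0.3 -89.1 -18.3] rot [0.07 0.01 0.02]
```

```bash
python3 -m handwheel '{"gripper":[0,0,0,0,0],"offset":[[0,-35,-7],[0,-65,-13],[0,-82,-16],[0,-88,-18],[0,-89,-18.3]],"rot":[[0,0,0],[0,0,0],[0,0,0],[0,0,0],[0,0,0]]}';python3 -m handwheel '{"gripper":[0,0,0,0],"offset":[[0,0,0],[0,0,0],[0,0,0],[0,0,0]],"rot":[[0,0,0],[0,0,0],[0,0,0],[0,0,0]]}';python3 go.py 527.8 360.2 90 8.75
python3 - <<'E'
from h import *
for n in('top','scene'):
    im=grab_frame(n)[:,:,::-1]; cv2.imwrite(f'pics/{n}9.png',im)
a=cv2.imread('pics/top9.png')[200:310,330:430];b=cv2.imread('pics/scene9.png')[110:230,330:460];c=cv2.imread('pics/scene9.png')[210:320,240:350]
cv2.imwrite('pics/p11.png',np.hstack([cv2.resize(v,(265,290),interpolation=cv2.INTER_CUBIC) for v in(a,b,c)]))
im=cv2.imread('pics/top9.png').astype(float)
d=np.where(im.max(2)>140,im[...,0]-im[...,2],-50); print(rect4('top',im,cv2.GaussianBlur(d,(3,3),0),(370,250),81,-3))
im=cv2.imread('pics/scene9.png').astype(float)
d=np.where(im.max(2)>140,im[...,0]-im[...,2],-50); print(rect4('scene',im,cv2.GaussianBlur(d,(3,3),0),(296,262),81,-3))
print(proj('top',[[573.6-1.3,-84.1+.6,81]]),proj('scene',[[573.6+1.3,-84.1-.6,81]]))
E
```

```text
time_s: 14.3
ee_pos: [528.8, 358.0, 139.2]
ee_rot: [59.1, 89.9, -112.1]
force: [-0.0, -0.1, 0.4]
gripper_width: 91.3
time_s: 14.63
ee_pos: [529.1, 356.3, 140.0]
ee_rot: [91.8, 90.0, -79.5]
force: [0.3, 0.3, 0.2]
gripper_width: 91.3
t 14.63 pos [529.1 356.3 140. ] F [0.3 0.3 0.2] w 91.3 q [ 33.  26.  85.  -0.  69. 114.]
toolx [ 0. -0. -1.] tooly [ 0.151 -0.989  0.   ] yaw of jaws-90: -171.34
0 offset [50.  -4.1  0.7] rot [ 1.7991e+02 -3.0000e-02  0.0000e+00]
180 offset [50.  -4.1  0.7] rot [-0.09 -0.   -0.02]
(array([571.5, -83.5]), array([85.9, 50.2]), 2.68)
(array([575.8, -84.9]), array([84.1, 51.6]), 3.13)
[[370.62806856 248.28708071]] [[295.63301351 263.36193739]]
```

View pics/p11.png

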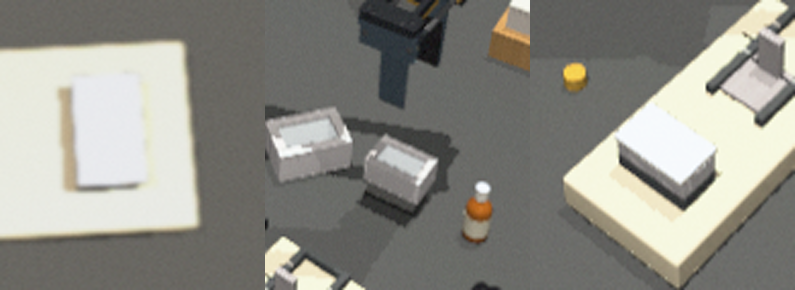

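Sheet lies at (573.6,-84.2), yaw ~3°, on the stage. Now the small frame.

```bash
python3 -m handwheel '{"gripper":[0,0,0,0,0],"offset":[[20,-3,0.7],[55,-4,0.7],[90,-4,0.7],[112,-4,0.7],[122,-4,0.7]],"rot":[[0,0,0],[0,0,0],[0,0,0],[0,0,0],[0,0,0]]}';python3 -m handwheel '{"gripper":[0,0,0,0],"offset":[[8,0,0],[10,0,0],[10,0,0],[10,0,0]],"rot":[[0,0,0],[0,0,0],[0,0,0],[0,0,0]]}';python3 go.py 528 360.2 8 8.75
```

```text
time_s: 15.15
ee_pos: [525.4, 359.6, 14.2]
ee_rot: [25.9, 89.6, -145.4]
force: [0.5, -0.1, -0.6]
gripper_width: 90.8
time_s: 15.48
ee_pos: [528.7, 362.1, 9.4]
ee_rot: [-156.9, 89.8, 31.9]
force: [0.7, 0.4, 0.1]
gripper_width: 91.0
t 15.48 pos [528.7 362.1   9.4] F [0.7 0.4 0.1] w 91.0 q [ 33.  33.  94.  -0.  53. 115.]
toolx [ 0.003  0.002 -1.   ] tooly [ 0.152 -0.988 -0.001] yaw of jaws-90: -171.25
0 offset [1.4 1.8 1. ] rot [1.8e+02 1.1e-01 2.5e-01]
180 offset [1.4 1.8 1. ] rot [-0.   -0.16  0.07]
```

```bash
python3 -m handwheel '{"gripper":[0.1,0.2,0.25,0.3,0.3],"offset":[[0,1,0.5],[0,1.5,0.7],[0.5,1.5,0.7],[0.5,1.5,0.7],[0.5,1.5,0.7]],"rot":[[0,0,0],[0,0,0],[0,0,0],[0,0,0],[0,0,0]]}' 15;python3 go.py 528 360.2 8 8.75;python3 -m handwheel '{"gripper":[0.33,0.36,0.4,0.45,0.55],"offset":[[0,0,0],[0,0,0],[0,0,0],[0,0,0],[0,0,0]],"rot":[[0,0,0],[0,0,0],[0,0,0],[0,0,0],[0,0,0]]}' 15;python3 go.py 528 360.2 8 8.75
```

```text
time_s: 15.9
ee_pos: [527.2, 359.9, 7.5]
ee_rot: [-168.7, 90.0, 20.1]
force: [0.1, -0.2, -0.3]
gripper_width: 64.2
t 15.9 pos [527.2 359.9   7.5] F [ 0.1 -0.2 -0.3] w 64.2 q [ 33.  33.  94.  -0.  53. 115.]
toolx [ 0.  0. -1.] tooly [ 0.152 -0.988 -0.   ] yaw of jaws-90: -171.25
0 offset [-0.5 -0.2 -0.9] rot [-1.8e+02 -1.0e-02 -3.0e-02]
180 offset [-0.5 -0.2 -0.9] rot [ 0.   -0.02  0.  ]
time_s: 16.32
ee_pos: [527.1, 360.2, 7.3]
ee_rot: [-115.2, 90.0, 73.5]
force: [-0.2, 1.9, 0.2]
gripper_width: 58.2
t 16.32 pos [527.1 360.2   7.3] F [-0.2  1.9  0.2] w 58.2 q [ 33.  33.  94.   0.  53. 115.]
toolx [ 0.  0. -1.] tooly [ 0.152 -0.988 -0.   ] yaw of jaws-90: -171.25
0 offset [-0.7  0.1 -0.9] rot [1.8e+02 4.0e-02 2.0e-02]
180 offset [-0.7  0.1 -0.9] rot [-0.   -0.01  0.02]
```

```bash
python3 -m handwheel '{"gripper":[0.55,0.55,0.55,0.55,0.55],"offset":[[0,0,0],[0,0,0],[-4,0,0],[-20,0,0],[-45,0,0]],"rot":[[0,0,0],[0,0,0],[0,0,0],[0,0,0],[0,0,0]]}' 30;python3 -m handwheel '{"gripper":[0.55,0.55,0.55,0.55,0.55],"offset":[[-30,0,0],[-60,0,0],[-82,0,0],[-93,0,0],[-95,0,0]],"rot":[[0,0,0],[0,0,0],[0,0,0],[0,0,0],[0,0,0]]}';python3 go.py 572.8 -84.1 145 3.1
```

```text
time_s: 16.73
ee_pos: [524.6, 357.7, 49.4]
ee_rot: [29.5, 89.5, -141.7]
force: [0.7, -0.1, -4.1]
gripper_width: 57.9
time_s: 17.15
ee_pos: [528.0, 360.1, 149.4]
ee_rot: [-164.6, 89.8, 24.1]
force: [0.9, 0.2, -4.3]
gripper_width: 58.1
t 17.15 pos [528.  360.1 149.4] F [ 0.9  0.2 -4.3] w 58.1 q [ 33.  25.  84.  -0.  70. 115.]
toolx [ 0.003  0.001 -1.   ] tooly [ 0.152 -0.988 -0.001] yaw of jaws-90: -171.25
0 offset [  3.9 445.8  23.3] rot [-1.7435e+02 -1.0000e-01 -3.0000e-01]
180 offset [  3.9 445.8  23.3] rot [ 5.65 -0.19  0.06]
```

```bash
python3 -m handwheel '{"gripper":[0.55,0.55,0.55,0.55,0.55],"offset":[[0,15,1],[0,45,2],[0,80,4],[0,116,6],[0,152,8]],"rot":[[0,0,0],[0.8,0,0],[1.6,0,0],[2.4,0,0],[3,0,0]]}';python3 -m handwheel '{"gripper":[0.55,0.55,0.55,0.55,0.55],"offset":[[0,36,3],[0,72,6],[0,108,9],[0,144,12],[0,180,15]],"rot":[[0.6,0,0],[1.2,0,0],[1.8,0,0],[2.4,0,0],[2.6,0,0]]}';python3 go.py 572.8 -84.1 145 3.1
```

```text
time_s: 17.57
ee_pos: [540.4, 205.6, 144.6]
ee_rot: [23.2, 89.7, -151.0]
force: [0.7, -0.6, -3.1]
gripper_width: 57.8
time_s: 17.98
ee_pos: [543.1, 25.2, 144.9]
ee_rot: [6.5, 89.7, -170.3]
force: [1.2, 0.2, -3.0]
gripper_width: 58.3
t 17.98 pos [543.1  25.2 144.9] F [ 1.2  0.2 -3. ] w 58.3 q [ 1. 18. 97. -0. 65. 88.]
toolx [-0.005 -0.001 -1.   ] tooly [ 0.055 -0.999  0.001] yaw of jaws-90: -176.87
0 offset [ -0.2 110.8 -23.7] rot [-1.7997e+02  5.0000e-02  4.7000e-01]
180 offset [ -0.2 110.8 -23.7] rot [ 0.03  0.3  -0.03]
```

```bash
python3 -m handwheel '{"gripper":[0.55,0.55,0.55,0.55,0.55],"offset":[[0,35,-8],[0,70,-15],[0,95,-20],[0,107,-23],[0,111,-24]],"rot":[[0,0,0],[0,0,0],[0,0,0],[0,0,0],[0,0,0]]}';python3 -m handwheel '{"gripper":[0.55,0.55,0.55,0.55,0.55],"offset":[[0,0,0],[0,0,0],[0,0,0],[0,0,0],[0,0,0]],"rot":[[0,0,0],[0,0,0],[0,0,0],[0,0,0],[0,0,0]]}';python3 go.py 572.8 -84.1 75 3.1
```

```text
time_s: 18.4
ee_pos: [574.3, -84.0, 145.1]
ee_rot: [-1.8, 89.8, -178.8]
force: [0.5, 1.1, -3.0]
gripper_width: 57.9
time_s: 18.82
ee_pos: [575.3, -80.5, 147.4]
ee_rot: [-47.0, 90.0, 136.2]
force: [0.5, -0.3, -4.3]
gripper_width: 57.7
t 18.82 pos [575.3 -80.5 147.4] F [ 0.5 -0.3 -4.3] w 57.7 q [-9. 20. 93.  0. 67. 78.]
toolx [-0.  0. -1.] tooly [ 0.057 -0.998 -0.   ] yaw of jaws-90: -176.75
0 offset [72.4  3.4  2.7] rot [-1.7985e+02 -1.0000e-02  1.0000e-02]
180 offset [72.4  3.4  2.7] rot [0.15 0.01 0.01]
```

```bash
python3 -m handwheel '{"gripper":[0.55,0.55,0.55,0.55,0.55],"offset":[[10,2,1],[30,3.4,2.5],[50,3.4,2.7],[65,3.4,2.7],[72,3.4,2.7]],"rot":[[0.1,0,0],[0.1,0,0],[0.1,0,0],[0.1,0,0],[0.1,0,0]]}';python3 -m handwheel '{"gripper":[0.55,0.55,0.55,0.55,0.55],"offset":[[0,0,0],[0,0,0],[0,0,0],[0,0,0],[0,0,0]],"rot":[[0,0,0],[0,0,0],[0,0,0],[0,0,0],[0,0,0]]}';python3 go.py 572.8 -84.1 65 3.1
```

```text
time_s: 19.23
ee_pos: [571.0, -84.7, 72.5]
ee_rot: [-11.0, 89.7, 172.0]
force: [-0.1, 0.0, -3.2]
gripper_width: 58.3
time_s: 19.65
ee_pos: [573.7, -85.3, 76.3]
ee_rot: [164.6, 89.9, -12.3]
force: [0.8, -0.4, -3.9]
gripper_width: 58.0
t 19.65 pos [573.7 -85.3  76.3] F [ 0.8 -0.4 -3.9] w 58.0 q [-10.  24.  98.  -0.  58.  77.]
toolx [ 0.002 -0.    -1.   ] tooly [ 0.053 -0.999  0.001] yaw of jaws-90: -176.94
0 offset [11.3 -1.3  0.9] rot [ 1.7996e+02 -5.0000e-02  1.8000e-01]
180 offset [11.3 -1.3  0.9] rot [-0.04 -0.12 -0.03]
```

```bash
python3 - <<'E'
from h import *
im=grab_frame('scene')[:,:,::-1]; cv2.imwrite('pics/scene10.png',im)
cv2.imwrite('pics/p12.png',cv2.resize(im[200:310,240:350],(600,600),interpolation=cv2.INTER_CUBIC))
E
```

```text
(no output)
```

View pics/p12.png

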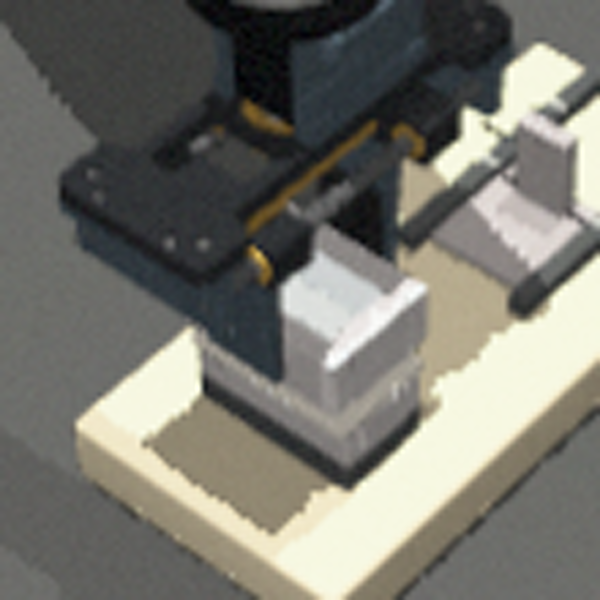

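The frame hovers level above the sheet, centred, with the corner at about (327,405). Lowering slowly.

```bash
python3 -m handwheel '{"gripper":[0.55,0.55,0.55,0.55,0.55],"offset":[[2,-0.6,0.4],[5,-1.2,0.4],[8,-1.2,0.4],[9.5,-1.2,0.4],[9.5,-1.2,0.4]],"rot":[[0,0,0],[0,0,0],[0,0,0],[0,0,0],[0,0,0]]}';python3 -m handwheel '{"gripper":[0.55,0.55,0.55],"offset":[[0,0,0],[0,0,0],[0,0,0]],"rot":[[0,0,0],[0,0,0],[0,0,0]]}';python3 go.py 572.8 -84.1 64 3.1
```

```text
time_s: 20.12
ee_pos: [572.1, -84.0, 65.1]
ee_rot: [-9.1, 89.9, 174.0]
force: [0.1, -0.0, -3.0]
gripper_width: 57.9
time_s: 20.37
ee_pos: [572.7, -84.1, 65.9]
ee_rot: [148.6, 90.0, -28.4]
force: [0.7, -0.3, -3.4]
gripper_width: 57.8
t 20.37 pos [572.7 -84.1  65.9] F [ 0.7 -0.3 -3.4] w 57.8 q [-9. 25. 99. -0. 56. 77.]
toolx [ 0. -0. -1.] tooly [ 0.053 -0.999  0.   ] yaw of jaws-90: -176.95
0 offset [ 1.9 -0.  -0.1] rot [ 1.7995e+02 -2.0000e-02  3.0000e-02]
180 offset [ 1.9 -0.  -0.1] rot [-0.05 -0.02 -0.01]
```

```bash
python3 -m handwheel '{"gripper":[0.55,0.55,0.55,0.55,0.55],"offset":[[0.7,0,0],[1.4,0,0],[2,0,0],[2,0,0],[2,0,0]],"rot":[[0,0,0],[0,0,0],[0,0,0],[0,0,0],[0,0,0]]}';python3 -m handwheel '{"gripper":[0.55,0.55,0.55],"offset":[[0.7,0,0],[0.7,0,0],[0.7,0,0]],"rot":[[0,0,0],[0,0,0],[0,0,0]]}';python3 go.py 572.8 -84.1 64 3.1
```

```text
time_s: 20.78
ee_pos: [572.5, -84.1, 63.8]
ee_rot: [53.1, 90.0, -123.8]
force: [1.0, -0.5, -3.3]
gripper_width: 58.0
time_s: 21.03
ee_pos: [572.7, -84.1, 63.3]
ee_rot: [159.2, 90.0, -17.7]
force: [-0.4, -0.4, -1.8]
gripper_width: 58.1
t 21.03 pos [572.7 -84.1  63.3] F [-0.4 -0.4 -1.8] w 58.1 q [-9. 25. 99. -0. 56. 77.]
toolx [ 0. -0. -1.] tooly [ 0.053 -0.999  0.   ] yaw of jaws-90: -176.95
0 offset [-0.7  0.  -0.1] rot [ 1.7995e+02 -2.0000e-02  4.0000e-02]
180 offset [-0.7  0.  -0.1] rot [-0.05 -0.03 -0.01]
```

```bash
python3 -m handwheel '{"gripper":[0.55,0.55,0.55],"offset":[[0.5,0,0],[0.5,0,0],[0.5,0,0]],"rot":[[0,0,0],[0,0,0],[0,0,0]]}'
```

```text
time_s: 21.28
ee_pos: [572.8, -84.1, 63.3]
ee_rot: [163.1, 90.0, -13.8]
force: [-1.6, 0.3, 4.4]
gripper_width: 57.9
```

```bash
python3 -m handwheel '{"gripper":[0.5,0.4,0.3,0.25,0.2],"offset":[[-0.5,0,0],[-0.5,0,0],[-0.5,0,0],[-0.5,0,0],[-0.5,0,0]],"rot":[[0,0,0],[0,0,0],[0,0,0],[0,0,0],[0,0,0]]}';python3 -m handwheel '{"gripper":[0.2,0.2,0.2,0.2,0.2],"offset":[[0,0,0],[-10,0,0],[-35,0,0],[-65,0,0],[-90,0,0]],"rot":[[0,0,0],[0,0,0],[0,0,0],[0,0,0],[0,0,0]]}'
python3 - <<'E'
from h import *
# tab measurement in first images: steel tab top; crop
im=cv2.imread('pics/scene0.png');t=cv2.imread('pics/top0.png')
il=np.array([569.0,5.7]);th=np.radians(3.1);X=np.array([np.cos(th),np.sin(th)]);Y=np.array([-X[1],X[0]])
out=[]
for n,bx,by,I,(x0,y0,w,h) in(('top',-1.3,.6,t,(245,225,80,65)),('scene',1.3,-.5,im,(305,205,85,65))):
    s=9;c=cv2.resize(I[y0:y0+h,x0:x0+w],None,fx=s,fy=s,interpolation=cv2.INTER_CUBIC)
    cv2.imwrite(f'pics/q_{n}.png',c)
E
python3 go.py
```

```text
time_s: 21.7
ee_pos: [572.7, -84.1, 63.0]
ee_rot: [153.3, 90.0, -23.7]
force: [0.3, -0.0, 0.4]
gripper_width: 71.6
time_s: 22.12
ee_pos: [572.9, -84.1, 155.3]
ee_rot: [162.9, 89.9, -14.1]
force: [0.4, -0.3, 0.7]
gripper_width: 73.0
t 22.12 pos [572.9 -84.1 155.3] F [ 0.4 -0.3  0.7] w 73.0 q [-9. 20. 92. -0. 68. 77.]
toolx [ 0.001 -0.    -1.   ] tooly [ 0.053 -0.999  0.   ] yaw of jaws-90: -176.95
```

View pics/q_top.png

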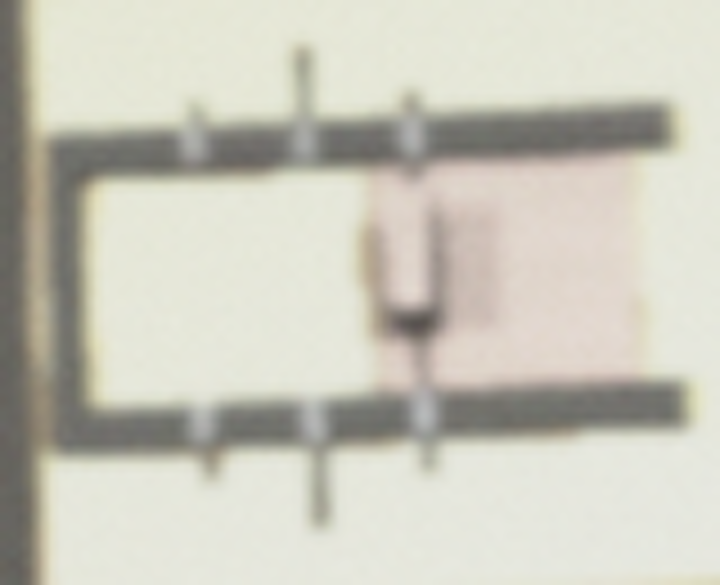

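View pics/q_scene.png

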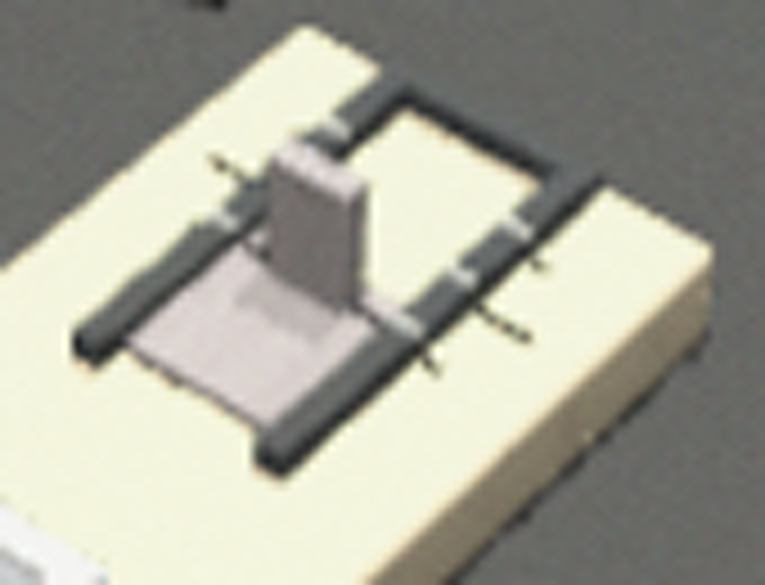

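```bash
python3 - <<'E'
from h import *
f=lambda p,o:np.array(p)/9.-.5+np.array(o)+.06
a=cast('top',[f((409,255),(245,225))],90);b=cast('scene',[f((318,169),(305,205))],90);print(a,b,(a+b)/2+0)
o=(245,225)
for p in[(412,130),(303,130),(193,130),(424,412),(316,415),(203,418)]: print(cast('top',[f(p,o)],50).round(1))
im=grab_frame('scene')[:,:,::-1]; cv2.imwrite('pics/scene11.png',im)
cv2.imwrite('pics/p13.png',cv2.resize(im[190:310,250:390],(700,600),interpolation=cv2.INTER_CUBIC))
E
python3 go.py 570 53 135 3.1
```

```text
[[561.43580549  75.59732233  90.        ]] [[566.7794539   75.06901295  90.        ]] [[564.10762969  75.33316764  90.        ]]
[[596.7  77.9  50. ]]
[[596.7 102.9  50. ]]
[[596.6 128.1  50. ]]
[[531.8  74.4  50. ]]
[[531.1  98.8  50. ]]
[[530.4 124.4  50. ]]
t 22.17 pos [576.2 -84.7 160.8] F [ 1.6 -0.4  3.1] w 72.9 q [-9. 20. 92. -0. 68. 77.]
toolx [ 0.011 -0.002 -1.   ] tooly [ 0.053 -0.999  0.003] yaw of jaws-90: -176.95
0 offset [  25.5 -137.9   -0.9] rot [179.95  -0.23   1.02]
180 offset [  25.5 -137.9   -0.9] rot [-0.05 -0.65 -0.15]
```

View pics/p13.png

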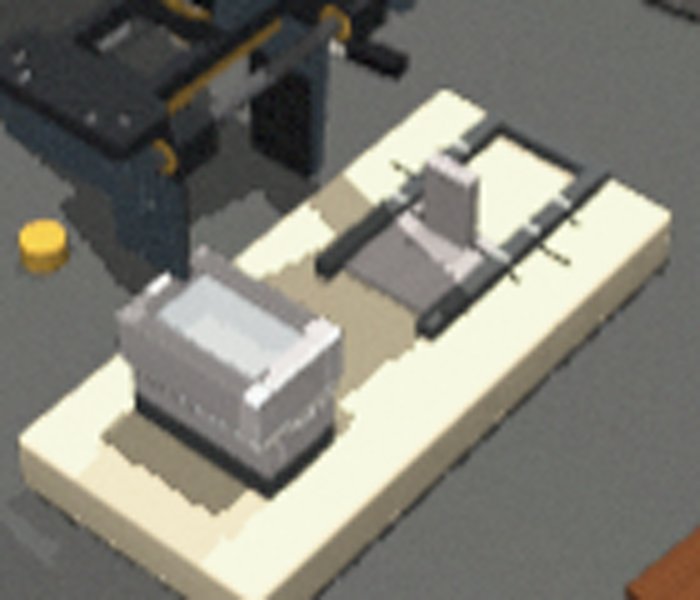

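```bash
python3 -m handwheel '{"gripper":[0.2,0.2,0.2,0.2,0.2],"offset":[[0,-35,1],[0,-75,2],[0,-112,2],[0,-140,2],[0,-155,2]],"rot":[[0,0,0],[0,0,0],[0,0,0],[0,0,0],[0,0,0]]}';python3 -m handwheel '{"gripper":[0.2,0.2,0.2,0.2,0.2],"offset":[[0,-4,0],[0,-4,0],[0,-4,0],[0,-4,0],[0,-4,0]],"rot":[[0,0,0],[0,0,0],[0,0,0],[0,0,0],[0,0,0]]}';python3 go.py 565 75.5 70 3.1
```

```text
time_s: 22.58
ee_pos: [562.0, 73.8, 153.8]
ee_rot: [-129.9, 89.9, 53.3]
force: [0.5, -0.3, -0.0]
gripper_width: 72.6
time_s: 23.0
ee_pos: [562.2, 73.4, 153.1]
ee_rot: [97.4, 90.0, -79.6]
force: [-0.5, -0.6, 0.7]
gripper_width: 73.0
t 23.0 pos [562.2  73.4 153.1] F [-0.5 -0.6  0.7] w 73.0 q [ 6. 19. 94. -0. 67. 93.]
toolx [ 0. -0. -1.] tooly [ 0.052 -0.999  0.   ] yaw of jaws-90: -177.04
0 offset [83.1 -2.  -2.9] rot [ 1.7986e+02 -3.0000e-02  0.0000e+00]
180 offset [83.1 -2.  -2.9] rot [-0.14 -0.   -0.02]
```

```bash
python3 -m handwheel '{"gripper":[0.2,0.2,0.2,0.2,0.2],"offset":[[10,-1,-1],[35,-2,-2.9],[65,-2,-2.9],[90,-2,-2.9],[103,-2,-2.9]],"rot":[[0,0,0],[0,0,0],[0,0,0],[0,0,0],[0,0,0]]}';python3 -m handwheel '{"gripper":[0.2,0.2,0.2,0.2,0.2],"offset":[[4,0,0],[8,0,0],[8,0,0],[8,0,0],[8,0,0]],"rot":[[0,0,0],[0,0,0],[0,0,0],[0,0,0],[0,0,0]]}';python3 go.py 565 75.5 40 3.1
python3 - <<'E'
from h import *
im=grab_frame('scene')[:,:,::-1]; cv2.imwrite('pics/scene12.png',im)
cv2.imwrite('pics/p14.png',cv2.resize(im[170:290,270:410],(700,600),interpolation=cv2.INTER_CUBIC))
E
```

```text
time_s: 23.42
ee_pos: [562.5, 75.8, 46.3]
ee_rot: [4.9, 89.7, -172.1]
force: [-0.7, -0.1, 1.0]
gripper_width: 72.9
time_s: 23.83
ee_pos: [565.8, 76.8, 43.2]
ee_rot: [-177.9, 89.9, 5.1]
force: [0.2, -0.1, 0.5]
gripper_width: 73.0
t 23.83 pos [565.8  76.8  43.2] F [ 0.2 -0.1  0.5] w 73.0 q [  7.  25. 102.  -0.  53.  94.]
toolx [ 0.002  0.    -1.   ] tooly [ 0.053 -0.999 -0.   ] yaw of jaws-90: -176.96
0 offset [3.2 1.2 0.9] rot [1.7994e+02 1.0000e-02 2.2000e-01]
180 offset [3.2 1.2 0.9] rot [-0.06 -0.14  0.  ]
```

View pics/p14.png

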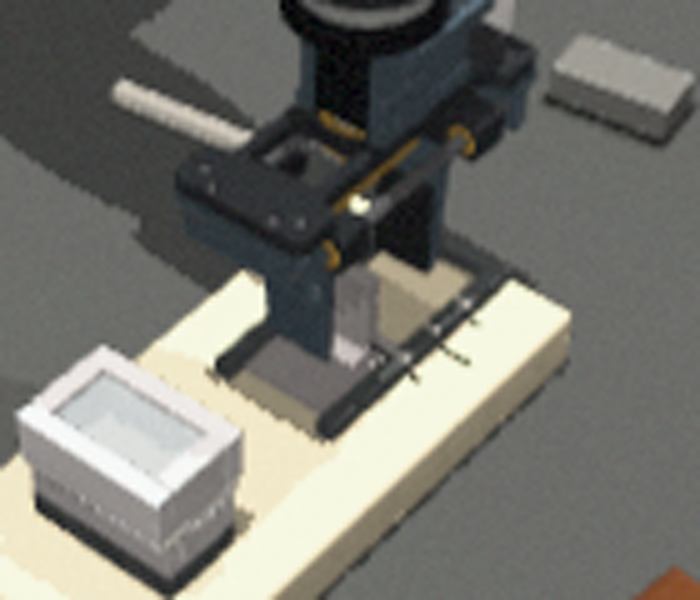

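```bash
python3 -m handwheel '{"gripper":[0.3,0.4,0.5,0.6,0.7],"offset":[[1,1,0.8],[1,1,0.8],[1,1,0.8],[1,1,0.8],[1,1,0.8]],"rot":[[0,0,0],[0,0,0],[0,0,0],[0,0,0],[0,0,0]]}' 10;python3 -m handwheel '{"gripper":[0.75,0.78,0.82,0.86,0.9],"offset":[[0,0,0],[0,0,0],[0,0,0],[0,0,0],[0,0,0]],"rot":[[0,0,0],[0,0,0],[0,0,0],[0,0,0],[0,0,0]]}' 10;python3 -m handwheel '{"gripper":[1,1,1,1,1],"offset":[[0,0,0],[0,0,0],[0,0,0],[0,0,0],[0,0,0]],"rot":[[0,0,0],[0,0,0],[0,0,0],[0,0,0],[0,0,0]]}' 30;python3 go.py 565 75.5 40 3.1
```

```text
time_s: 24.3
ee_pos: [564.2, 75.7, 41.2]
ee_rot: [165.0, 90.0, -11.9]
force: [0.4, 0.2, -0.3]
gripper_width: 41.9
time_s: 24.72
ee_pos: [564.1, 75.8, 41.1]
ee_rot: [-45.7, 90.0, 137.3]
force: [0.2, 3.1, 0.7]
gripper_width: 10.3
time_s: 25.13
ee_pos: [564.1, 75.9, 41.1]
ee_rot: [-92.4, 90.0, 90.7]
force: [-0.3, 2.2, -1.0]
gripper_width: 9.6
t 25.13 pos [564.1  75.9  41.1] F [-0.3  2.2 -1. ] w 9.6 q [  6.  25. 102.   0.  53.  93.]
toolx [-0.  0. -1.] tooly [ 0.053 -0.999 -0.   ] yaw of jaws-90: -176.95
0 offset [ 1.1  0.5 -0.9] rot [1.7995e+02 2.0000e-02 0.0000e+00]
180 offset [ 1.1  0.5 -0.9] rot [-0.05 -0.    0.02]
```

```bash
python3 -m handwheel '{"gripper":[1,1,1,1,1],"offset":[[0,0,0],[0,0,0],[0,-1,0],[0,-4,0],[0,-8,0]],"rot":[[0,0,0],[0,0,0],[0,0,0],[0,0,0],[0,0,0]]}' 45;python3 -m handwheel '{"gripper":[1,1,1,1,1],"offset":[[0,-4,0],[0,-8,0],[0,-12,0],[0,-15,0],[0,-16.5,0]],"rot":[[0,0,0],[0,0,0],[0,0,0],[0,0,0],[0,0,0]]}';python3 -m handwheel '{"gripper":[1,1,1,1,1],"offset":[[0,0,0],[0,0,0],[0,0,0],[0,0,0],[0,0,0]],"rot":[[0,0,0],[0,0,0],[0,0,0],[0,0,0],[0,0,0]]}';python3 go.py 562.75 100.9 41.1 3.1
```

```text
time_s: 25.55
ee_pos: [563.8, 82.5, 41.1]
ee_rot: [89.1, 89.9, -87.8]
force: [0.6, -5.1, -0.0]
gripper_width: 9.6
time_s: 25.97
ee_pos: [562.8, 99.3, 41.1]
ee_rot: [87.5, 89.8, -89.4]
force: [-0.2, -7.6, -0.3]
gripper_width: 9.6
time_s: 26.38
ee_pos: [562.9, 99.1, 41.1]
ee_rot: [88.4, 89.9, -88.5]
force: [0.8, -7.0, 1.1]
gripper_width: 9.9
t 26.38 pos [562.9  99.1  41.1] F [ 0.8 -7.   1.1] w 9.9 q [  9.  26. 102.  -0.  53.  96.]
toolx [ 0.    -0.002 -1.   ] tooly [ 0.054 -0.999  0.002] yaw of jaws-90: -176.9
0 offset [-0.  -1.8  0. ] rot [ 1.8e+02 -2.1e-01 -1.0e-02]
180 offset [-0.  -1.8  0. ] rot [-0.    0.   -0.14]
```

```bash
python3 - <<'E'
from h import *
for n in('scene','top'):
    im=grab_frame(n)[:,:,::-1]; cv2.imwrite(f'pics/{n}13.png',im)
im=cv2.imread('pics/scene13.png')
cv2.imwrite('pics/p15.png',cv2.resize(im[190:270,290:390],(750,600),interpolation=cv2.INTER_CUBIC))
im=cv2.imread('pics/top13.png')
cv2.imwrite('pics/p16.png',cv2.resize(im[205:300,240:420],(760,400),interpolation=cv2.INTER_CUBIC))
E
```

```text
(no output)
```

View pics/p15.png

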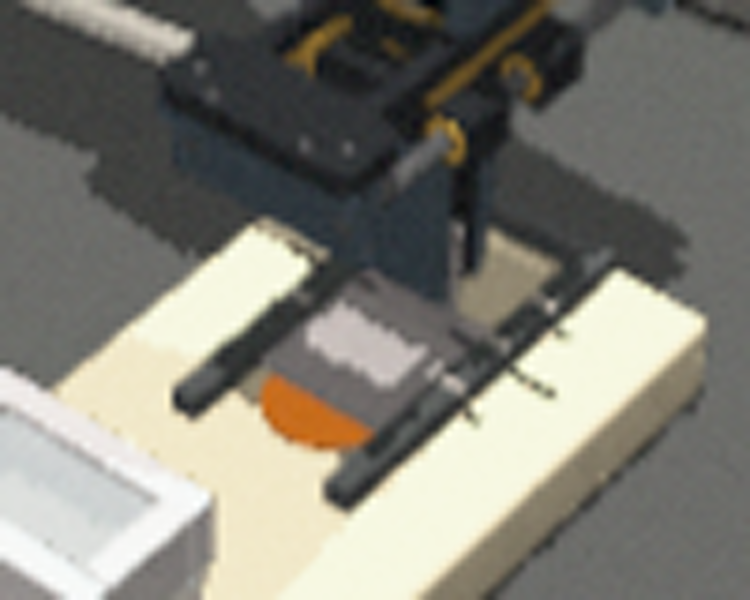

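View pics/p16.png

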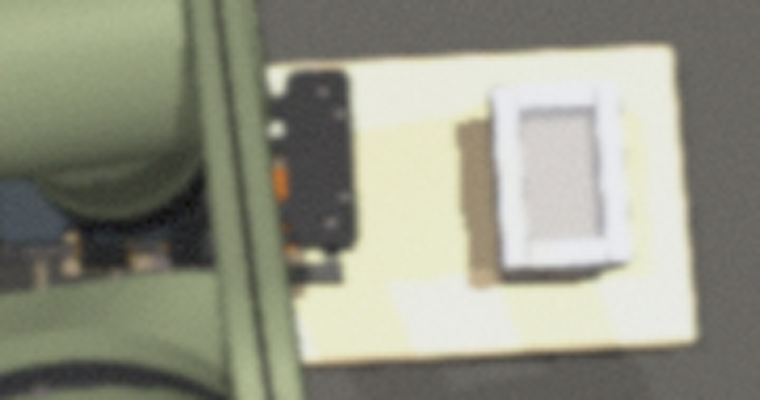

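```bash
python3 -m handwheel '{"gripper":[1,1,1,1,1],"offset":[[0,-0.7,0],[0,-1.4,0],[0,-1.9,0],[0,-1.9,0],[0,-1.9,0]],"rot":[[0,0,0],[0,0,0],[0,0,0],[0,0,0],[0,0,0]]}';python3 -m handwheel '{"gripper":[1,1,1],"offset":[[0,0,0],[0,0,0],[0,0,0]],"rot":[[0,0,0],[0,0,0],[0,0,0]]}';python3 go.py 562.75 100.9 41.1 3.1
python3 - <<'E'
from h import *
im=grab_frame('scene')[:,:,::-1]; cv2.imwrite('pics/scene14.png',im)
cv2.imwrite('pics/p17.png',cv2.resize(im[215:255,330:370],(600,600),interpolation=cv2.INTER_CUBIC))
cv2.imwrite('pics/p18.png',np.hstack([cv2.resize(cv2.imread(f'pics/{a}.png')[215:255,325:370],(400,360),interpolation=cv2.INTER_CUBIC) for a in('scene0','scene14')]))
E
```

```text
time_s: 26.9
ee_pos: [562.8, 100.8, 41.0]
ee_rot: [86.1, 89.8, -90.8]
force: [0.8, -7.7, -0.2]
gripper_width: 9.9
time_s: 27.15
ee_pos: [562.8, 100.8, 41.1]
ee_rot: [87.9, 89.9, -89.0]
force: [1.4, -6.7, -0.2]
gripper_width: 9.6
t 27.15 pos [562.8 100.8  41.1] F [ 1.4 -6.7 -0.2] w 9.6 q [  9.  26. 102.  -0.  53.  96.]
toolx [ 0.    -0.003 -1.   ] tooly [ 0.054 -0.999  0.003] yaw of jaws-90: -176.9
0 offset [-0.  -0.1  0. ] rot [ 1.8e+02 -2.3e-01 -1.0e-02]
180 offset [-0.  -0.1  0. ] rot [-0.    0.01 -0.15]
```

View pics/p18.png

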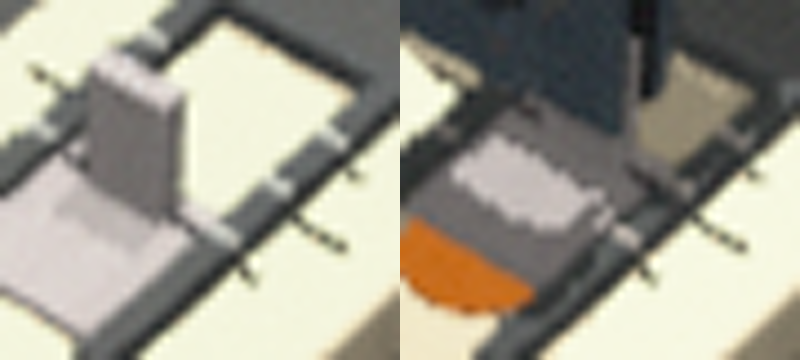

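```bash
python3 - <<'E'
from h import *
th=np.radians(3.1);Y=np.array([-np.sin(th),np.cos(th)]);X=np.array([Y[1],-Y[0]])
out=[]
for n,x0,y0 in(('scene0',310,233),('scene14',315,227)):
    out.append(cv2.resize(cv2.imread(f'pics/{n}.png')[y0:y0+30,x0:x0+35],(390,334),interpolation=cv2.INTER_CUBIC))
cv2.imwrite('pics/p19.png',np.hstack(out))
E
```

```text
(no output)
```

View pics/p19.png

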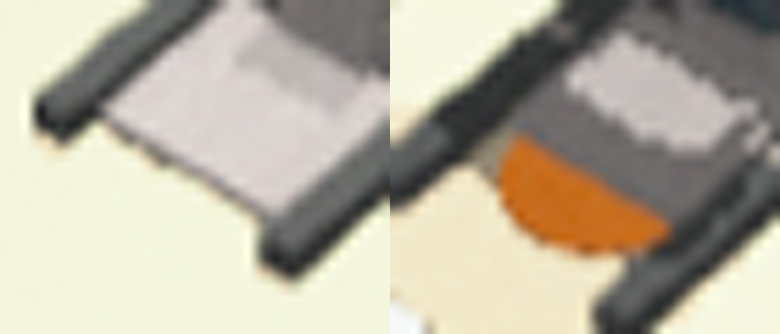

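View pics/p17.png

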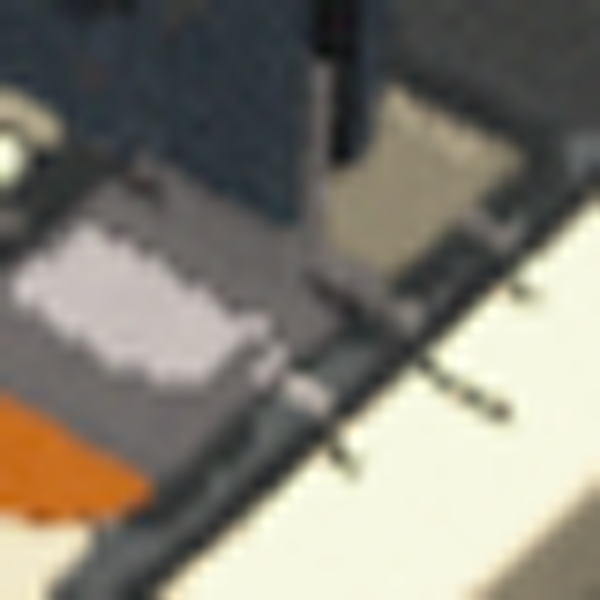

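```bash
python3 - <<'E'
from h import *
th=np.radians(3.1);Y=np.array([-np.sin(th),np.cos(th)])
s=11.14
a=np.array([[105,110],[265,212]])/s+[310,233]; b=np.array([[125,135],[280,224]])/s+[315,227]
for z in(42,45):
    A=cast('scene',a,z)[:,:2]@Y;B=cast('scene',b,z)[:,:2]@Y; print(z,A,B,B.mean()-A.mean())
m=np.array([[[175,205],[215,232]],[[275,187],[275,187]]])
# whole-scene change of bystanders
a=cv2.imread('pics/scene0.png').astype(int);c=cv2.imread('pics/scene14.png').astype(int)
d=(abs(a-c).max(2)>40).astype(np.uint8)*255; cv2.imwrite('pics/d.png',d); cv2.imwrite('pics/e.png',c)
im=c.astype(float); f=np.where(im.max(2)>140,im[...,0]-im[...,2],-50)
t=cv2.imread('pics/top13.png').astype(float)
print('upper top',rect4('top',t,np.where(t.max(2)>140,cv2.GaussianBlur(t[...,0]-t[...,2],(3,3),0),-50),(370,228),117-6,-3))
print('upper scene',rect4('scene',im,im.min(2),(262,253),111,200))
E
```

```text
42 [-2.16301729 -3.58654486] [18.67539785 19.25623547] 21.840597728580537
45 [-4.42022957 -5.83877825] [16.34530168 16.92410778] 21.76420863950719
upper top (array([572.1, -83.1]), array([85.7, 58.1]), 1.93)
upper scene None[ WARN:0@0.049] global loadsave.cpp:1063 imwrite_ Unsupported depth image for selected encoder is fallbacked to CV_8U.
```

View pics/e.png

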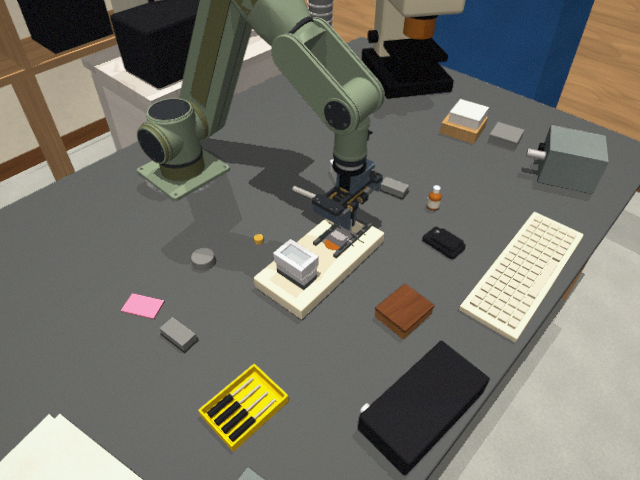

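```bash
python3 - <<'E'
from h import *
th=np.radians(3.1);Y=np.array([-np.sin(th),np.cos(th)])
f=lambda p:np.array(p)/15.+[330,215]-.5
for z in(43,45): print('line',z,cast('scene',[f((315,277)),f((362,302))],z)[:,:2]@Y)
print('mark z40',cast('scene',[f((425,360)),f((505,412))],40)[:,:2]@Y)
print('rail mark z50',cast('scene',[f((408,312))],50)[:,:2]@Y)
g=lambda p:np.array(p)/9.+[305,205]-.5
print('shut: line',cast('scene',[g((362,298)),g((415,328))],45)[:,:2]@Y,'shut mark',cast('scene',[g((432,367))],40)[:,:2]@Y, 'mid mark',cast('scene',[g((480,308)),g((530,340))],40)[:,:2]@Y)
E
```

```text
line 43 [73.91547994 74.2203784 ]
line 45 [72.23131484 72.53550154]
mark z40 [72.53298048 71.3057345 ]
rail mark z50 [71.3343305]
shut: line [49.92545504 50.07708945] shut mark [45.24355597] mid mark [71.90621916 70.78872684]
```

Kinematic travel is 25.0 mm, the spring force is about 7 N, and the plate line meets the long mark to within about 1 mm. Handing in.

```bash
python3 -c "
from workcell import *
print(job_done()); s=state(); print(s['time_s'],s['ee_pos'].round(1),s['gripper_width'])"
```

```text
the job is handed in; nothing more can be done
None
the job is handed in; nothing more can be done
```

The stage is loaded and the job is handed in at about 27 s. The white sheet is on the lower frame, the small upper frame is on the sheet, and the gripper holds the shutter at half travel with 45 N. Both pieces were lowered to light contact, with no drop, while the shutter stayed shut.

**Last checks**
- **Shutter:** it moved 25.0 mm by the arm's reading, with about 7 N of spring force. The dark line meets the long mark to within about 1 mm.
- **Sheet:** the two cameras average to (573.6, -84.2), within about half a millimetre of the estimated stage centre. They read yaw 2.7° and 3.1° against the illuminator's 3.1°.
- **Upper frame:** it was released at a jaw yaw of 3.05°, and the top view puts it at (572.1, -83.1). After allowing for that camera's usual bias, this is within about 0.5 mm of the stage centre. I did not get a scene-view fit of it.
- **Bystanders:** by eye in the final scene picture those in view look undisturbed, but the arm hides the marker and the large frame.

**What failed or disagreed**
- **First sheet grasp:** it closed on air above the sheet, because the fingertips sit about 20 mm above the reported TCP. I worked from the tips after that, and the sheet had not moved.
- **Shutter edge check:** the plate's edge moved only 21.8 mm in the image. I think I picked the lower corner of its front face, and allowing for that gives about 25 mm.
- **Upper frame yaw:** the top view read 1.9° instead of the 3.05° it was released at, which I put down to contour noise and did not re-measure.

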